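Load a sleeve on the indexing grinder and index it to the wheel

TASK

Load the loose steel sleeve onto the empty arbor at the front of the grinder's indexing table, the one at the yellow pointer: slide it down gently until it is fully home on its collar, do not let it drop, and let go. Then give the handwheel exactly two full turns clockwise, as seen standing in front of the handwheel, so that the sleeve comes round to the grinding wheel and the crank handle ends where it began. Leave the brass bush, dressing stick, oil bottle and spanner where they are.

Things in the scene. Friction and masses are not known exactly. Their poses are not given: they have to be found in the camera images.
- sleeve: Loose bright steel sleeve standing upright on the plywood board: outside diameter 40 mm, bore 22 mm, 40 mm high, about 0.27 kg. Origin at the centre of its underside, z along its bore (up).
- grinder: Bench grinder with a hand-indexed rotary table, bolted down. Origin on the bench under the table's axis; z up. Its front, marked by a fixed yellow pointer beside the table's edge, is -x, towards the robot; y is to the left as the robot sees it. The handwheel is on the right, facing -y. Green-grey bed 60 mm high, x = -150 to 150 mm, y = -120 to 160 mm.
- table_centre (a point): Centre of the upper face of the round indexing table, 130 mm above the bench (fixed to the grinder). The table, 200 mm across, carries six arbors on a circle of radius 75 mm, 60 degrees apart. The two to the left of the front one carry 40 mm sleeves, 40 mm high, that stay on; the other three stay empty.
- stone_face (a point): Centre of the face of the pale grinding wheel (110 mm diameter, standing still), 158 mm above the bench, at the front left of the table. Its green guard (126 mm) and motor reach 228 mm behind this face, away from the table, up to 232 mm above the bench. A sleeve that has gone round 60 degrees stands just in front of it.
- arbor_seat (a point): Centre of the collar top (34 mm wide) at the foot of the arbor to load, 136 mm above the bench: the sleeve's origin is here when it is fully home. It is the arbor nearest the yellow pointer at the start (up to 7 mm to either side) and turns with the table. The arbor is 20 mm in diameter and stands 50 mm above this point; its top 8 mm tapers to 13 mm.
- handle (a point): Point on the axis of the handwheel's crank handle, 33 mm out from the rim's face. The handle is a black cylinder, 18 mm in diameter, which spins freely on its pin; it points along the grinder's -y and spans from 29 mm nearer the rim to 13 mm beyond this point. The rim behind it and the shield above leave no room for an upright tool.
- wheel_hub (a point): Point on the handwheel's axis in the plane of its rim's front face, 92 mm above the bench, at x = -62, y = -150 mm of the grinder. The axis runs along the grinder's y. The steel wheel is 96 mm across; the handle goes round this axis on a circle of radius 40 mm. The hub sticks out 5 mm.
- shield_edge (a point): Middle of the outer lower edge of the fixed clear swarf shield over the handwheel, edged in yellow: 200 mm above the bench, 24 mm out from the rim's face, 124 mm wide. Its hood (top at 208 mm) runs level back to an upright clear panel behind the wheel. To crank below it, lean the tool about 40 degrees, its body outwards, away from the wheel.
- handwheel (a joint): Angle of the handwheel in rad: 0 with the handle at the top, growing clockwise as seen from in front of the wheel (looking along the grinder's +y), counting on over several turns. Starts within 1 rad of 0. It stays where it is left and takes about 3 to 5 N at the handle. Each clockwise turn moves the table 30 degrees, clockwise from above.
- bush: Loose brass bush standing on the same board, a bystander: 34 mm diameter, bore 16 mm, 30 mm high. Origin at the centre of its underside.
- board: Plywood set-down board, fixed, 140 by 180 by 12 mm. Origin at the centre of its underside. The sleeve and the bush stand on it about 90 mm apart.
- dresser: Dark grey abrasive dressing stick lying on the bench, a bystander: 100 by 22 by 22 mm, long along its x. Origin at the centre of its underside.
- oil: Amber oil bottle, a bystander: 56 mm diameter, 120 mm high. Origin at the centre of its underside.
- spanner: Steel spanner 170 mm long lying on the bench, a bystander. Origin under its middle.
Not all that is in view belongs to the job. There is more than one size of the sleeve; the one meant has the size given above.

How it is judged:
By the outcome, as a careful person would: the job done as asked, in the order asked, and still so for the second after the job is handed in, with the robot touching nothing.
It also fails if it takes over 72 s, if anything falls off the work surface, if the arm or the gripper's body presses on something with over 40 N, if the wrist force passes 120 N, or if a joint passes its speed limit or range.

ROBOT

A 6-joint arm with a two-finger parallel gripper is mounted at the origin on the work surface. World frame = base frame: x ahead of the robot, y to its left, z up, the work surface at z = 0. Lengths are in mm, angles in rad, forces in N, time in s.
With the tool pointing down it reaches from about 275 to 750 mm from the base axis. Payload 10.2 kg.
Tool frame: the origin (TCP) lies at the very end of the fingers, on their centre line; the grasp point (between the pads) lies 19 mm behind it; x points along the fingers, y is the direction in which the jaws open and shut, and the axes are right-handed (so a half turn about x gives the same grasp; the last joint's range is limited). The gripper opens to 85 mm and grips with 20 to 120 N. Pads are 22 mm wide; open, the fingers measure 114 mm over their backs; the gripper's body (76 mm by 85 mm) begins 54 mm behind the grasp point. The pads swing forward as they close: fully open they stand 13 mm farther back than shut.
Start: joints at [-1.448, 0.313, 1.498, -0, 1.331, -0.223], TCP at [177.936, -493.933, 208.394] pointing down, gripper open.
Joint ranges: [-2.94, 2.94], [-0.97, 2.17], [0.19, 2.56], [-1.23, 4.37], [0.02, 3.11], [-2.88, 2.88]. Speed limits (rad/s): [2.39, 2.39, 3.01, 3.14, 3.14, 3.14].

INTERFACE

Orientations are given as a unit quaternion [w, x, y, z].
In Python, from rig import ctrl gives the robot as it stands. The module is installed in compiled form; this text tells all that it offers.
- The arm moves only by the tool move_arm, never from a script. Its argument "targets" is a list that holds one entry, the list of rows, each a list of 7 numbers: the opening, from 0 (shut) to 1 (fully open), then the shift along the tool's x, y, z each as a share of 150 mm, from -1 to 1, then the turn, a rotation vector about the tool's x, y, z each as a share of 60 degrees, from -1 to 1. A call has 1 to 5 rows; each row shifts and turns the commanded pose from where the row before left it, along the tool's axes as they then stand; what a row does not reach is not made up. A row lasts 1/10 s, in which the tool goes at most 50 mm and 8.59 degrees, less where a joint would pass 70% of its speed; a pose out of reach is approached as far as the arm can. A call with a number of a shift or a turn outside -1 to 1 is refused whole. A call with a gripper value outside its range is refused whole. The fingers move at their own pace and stop on an object; "force" is the grip in N (left out, the last holds). Time passes only in rows, so rows that do not move let the fingers close. It gives the time, the measured TCP pose, the force and the opening at its end, in the units of the state.
- ctrl.sense(): the state, without advancing time (a new reading comes with each control period).
- ctrl.capture(name): name is "scene" or "top"; returns the picture (480x640x3 uint8, red, green, blue); there is no depth.
- ctrl.calibration(name): a dict with "camera_matrix" (3x3 intrinsics, pixels), "D" ([k1, k2, p1, p2, k3] as OpenCV has them; the pictures are not rectified), "extrinsics" (4x4, takes a point from world to camera coordinates). Camera axes: x right, y down, z forward; pixel columns grow to the right and rows downward; lengths in mm; the calibration is good to about 2 mm. A picture is of the moment at which its call begins. calibration takes no time and is no camera call.
- ctrl.finish_job(): hands the job in, once; it reports no verdict.
Trained networks look in the newest picture that a camera, given by its name, has taken for a name from the list of things; names that differ only in an ending like _2 or _b are one class to them, and where a whole thing is asked for, a point or a joint stands for the part that bears it (a point fixed in the world has none). Each returns a list of dicts, best first, with "confidence" (0 to 1); they miss things now and then, are a little off and sometimes report something else, mostly with a low value. They report only what shows in the picture. A call takes as long as a camera call. They do not tell look-alikes from the thing itself.
- ctrl.recognise(label, camera): "point" ([row, column] in pixels, amid what is visible of it).
- ctrl.cut_out(label, camera): "pixels" (480x640 bool, what is visible of it) and "point" ([row, column] in pixels, amid what is visible of it).
The state is a dict: "time_s": time; "joints": joint angles; "dq": joint speeds; "tau": joint torques, N m; "eef_pos": TCP position; "ee_rot": TCP orientation; "force": force on the tool from outside, world axes, zero at the start; "wrist_torque": the same for the moment, N m; "grip_width": opening from 0.0 (shut) to 1.0 (fully open).
Only numpy, scipy, OpenCV 4.12 (cv2) and the standard library are available. Lean on these libraries where they do the work, as an engineer would, in place of code of your own. Each camera call takes 0.05 s, during which the arm holds its last target.

## Working session

There is one attempt and no reset: what is moved stays moved. The work goes in short steps, Python scripts to look and compute and a tool call to move; the robot and the scene stay as the last step left them, time stands still between calls to the robot, and variables do not carry over. Pictures are saved under pics/ and viewed, and the job is handed in when it is done.

Besides the shell and the picture viewer there is one more tool, called after "Emit:" as name(argument=value, ...) on one line, values as JSON. move_arm: Moves the arm, as the interface text tells. Shift numbers are shares of 150 mm and turn numbers shares of 60 degrees, none past 1 either way. Its arguments: {"type":"object","properties":{"targets":{"type":"array","items":{"type":"array","items":{"type":"array","items":{"type":"number","minimum":-1,"maximum":1}}}},"force":{"type":"number"}},"required":["targets"]}

```bash
mkdir -p pics
python3 - <<'E'
from rig import ctrl
import cv2,numpy as np
s=ctrl.sense();print({k:np.round(v,3).tolist() for k,v in s.items()})
for n in("scene","top"):
    im=ctrl.capture(n);cv2.imwrite(f"pics/{n}0.png",im[:,:,::-1])
    c=ctrl.calibration(n);print(n,np.round(c["camera_matrix"],1).tolist(),np.round(c["D"],3),np.round(c["extrinsics"],3).tolist())
E
```

```text
{'time_s': 0.0, 'joints': [-1.448, 0.313, 1.498, 0.0, 1.331, -0.223], 'dq': [0.001, 0.001, 0.0, 0.001, -0.001, -0.0], 'tau': [0.001, -41.227, -25.973, 0.0, 0.004, 0.0], 'eef_pos': [177.914, -493.638, 207.816], 'ee_rot': [0.121, 0.697, 0.122, -0.697], 'force': [-0.181, 0.712, -0.28], 'wrist_torque': [0.008, 0.01, 0.023], 'grip_width': 1.002}
scene [[570.2, 0.0, 313.1], [0.0, 570.2, 241.0], [0.0, 0.0, 1.0]] [-0.171  0.     0.     0.     0.   ] [[0.315, 0.949, -0.003, -144.641], [0.553, -0.186, -0.812, -223.337], [-0.771, 0.254, -0.584, 1575.571], [0.0, 0.0, 0.0, 1.0]]
top [[517.5, 0.0, 321.2], [0.0, 517.5, 229.2], [0.0, 0.0, 1.0]] [0.016 0.    0.    0.    0.   ] [[0.011, -1.0, -0.009, -36.679], [-0.982, -0.009, -0.188, 603.252], [0.188, 0.011, -0.982, 944.055], [0.0, 0.0, 0.0, 1.0]]
```

View pics/scene0.png

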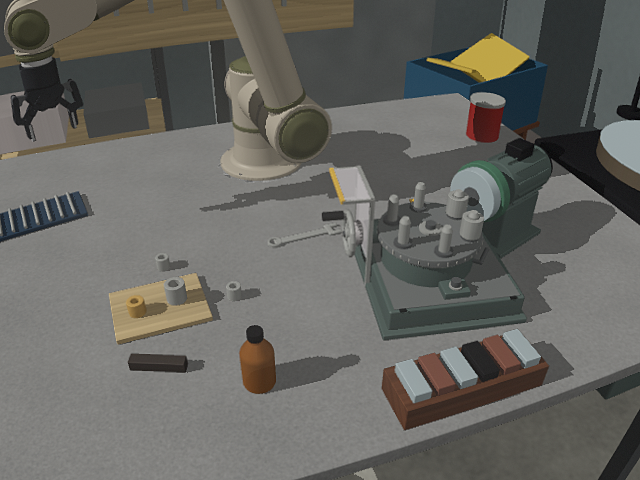

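View pics/top0.png

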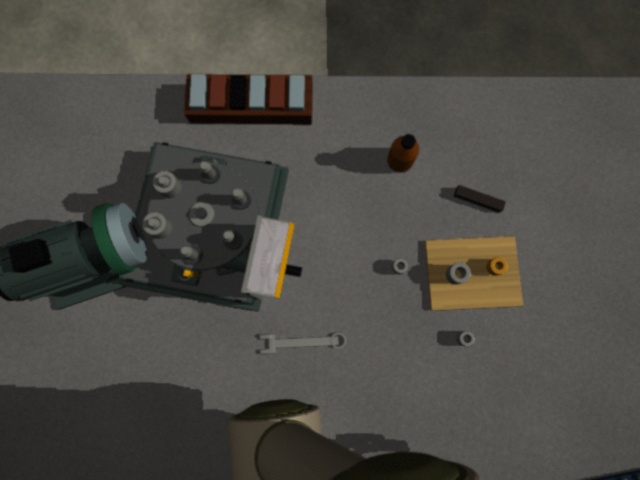

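The top view shows three grey rings: (459,272) on the board, and smaller ones at (400,266) and (467,339) on the bench. The one on the board fits. Next I'll measure and take an enlarged crop.

```bash
cat > h.py <<'E'
from rig import ctrl
import cv2,numpy as np
from scipy.spatial.transform import Rotation as R
from scipy.optimize import least_squares
CAL={n:ctrl.calibration(n) for n in("scene","top")}
def proj(n,P):
    c=CAL[n];E=np.array(c["extrinsics"]);r,_=cv2.Rodrigues(E[:3,:3])
    return cv2.projectPoints(np.atleast_2d(np.array(P,float)),r,E[:3,3],np.array(c["camera_matrix"]),np.array(c["D"],float))[0][:,0]  # col,row
def ray(n,uv):
    c=CAL[n];E=np.array(c["extrinsics"])
    p=cv2.undistortPoints(np.array([[uv]],float),np.array(c["camera_matrix"]),np.array(c["D"],float))[0,0]
    d=E[:3,:3].T@np.array([p[0],p[1],1]);o=-E[:3,:3].T@E[:3,3];return o,d
def atz(n,uv,z):
    o,d=ray(n,uv);return o+d*(z-o[2])/d[2]
def tri(a,b):
    (o1,d1),(o2,d2)=ray("scene",a),ray("top",b)
    A=np.stack([d1,-d2],1);t=np.linalg.lstsq(A,o2-o1,rcond=None)[0]
    p,q=o1+d1*t[0],o2+d2*t[1];return (p+q)/2,np.linalg.norm(p-q)
def rot(): q=ctrl.sense()["ee_rot"];return R.from_quat([q[1],q[2],q[3],q[0]])
E
python3 - <<'E'
from h import *
for n in("scene","top"):
    im=ctrl.capture(n)
    for l in["sleeve","arbor_seat","handle","wheel_hub","shield_edge","table_centre","stone_face","bush","board","grinder"]:
        print(n,l,[(np.round(d["point"][::-1],1).tolist(),round(d["confidence"],2)) for d in ctrl.recognise(l,n)][:4])
im=cv2.imread("pics/top0.png");cv2.imwrite("pics/c1.png",cv2.resize(im[220:360,380:540],(800,700))[:600])
cv2.imwrite("pics/c2.png",cv2.resize(im[140:310,130:310],None,fx=3.5,fy=3.5,interpolation=2))
im=cv2.imread("pics/scene0.png");cv2.imwrite("pics/c3.png",cv2.resize(im[150:340,310:540],None,fx=3.1,fy=3.1,interpolation=2))
E
```

```text
scene sleeve [([174.8, 291.3], 0.78), ([234.5, 290.0], 0.78), ([159.6, 261.4], 0.74)]
scene arbor_seat [([429.9, 229.9], 0.8), ([308.4, 234.4], 0.37)]
scene handle [([336.2, 218.9], 0.73)]
scene wheel_hub [([447.7, 241.4], 0.92)]
scene shield_edge [([449.5, 241.9], 0.86)]
scene table_centre [([450.0, 240.3], 0.66)]
scene stone_face [([449.6, 242.3], 0.71)]
scene bush [([134.5, 306.4], 0.69)]
scene board [([156.8, 313.4], 0.87)]
scene grinder [([449.5, 242.6], 0.87)]
top sleeve [([400.4, 266.5], 0.75), ([460.3, 275.4], 0.58), ([465.2, 339.0], 0.52)]
top arbor_seat [([197.7, 213.7], 0.69)]
top handle [([291.8, 268.9], 0.63)]
top wheel_hub [([171.7, 242.2], 0.69)]
top shield_edge [([177.3, 244.9], 0.85), ([297.0, 345.6], 0.33)]
top table_centre [([177.1, 244.3], 0.94)]
top stone_face [([175.2, 240.8], 0.92)]
top bush [([496.8, 267.8], 0.83)]
top board [([475.2, 276.2], 0.7), ([179.9, 244.9], 0.45)]
top grinder [([178.8, 244.1], 0.62)]
```

View pics/c1.png

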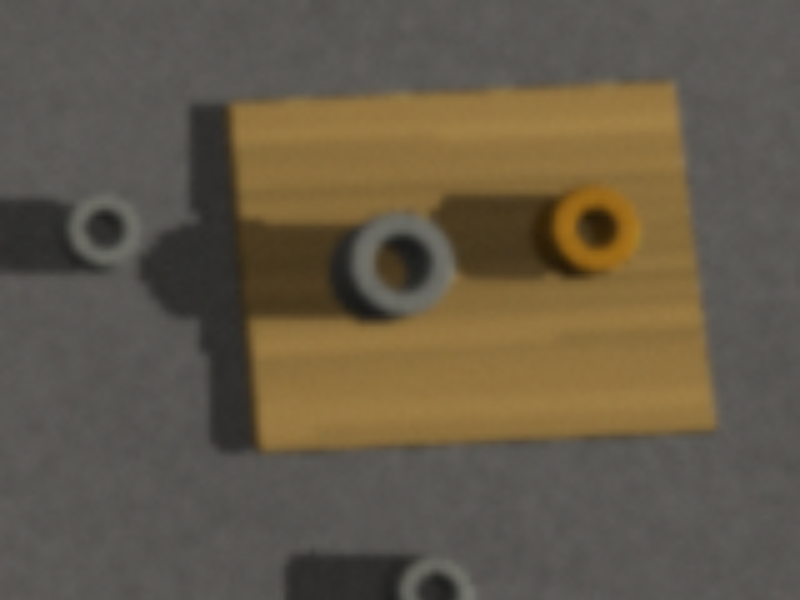

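View pics/c2.png

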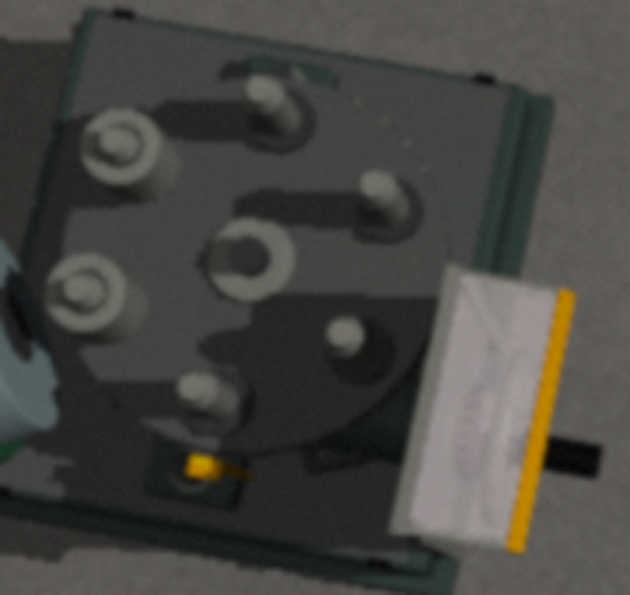

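View pics/c3.png

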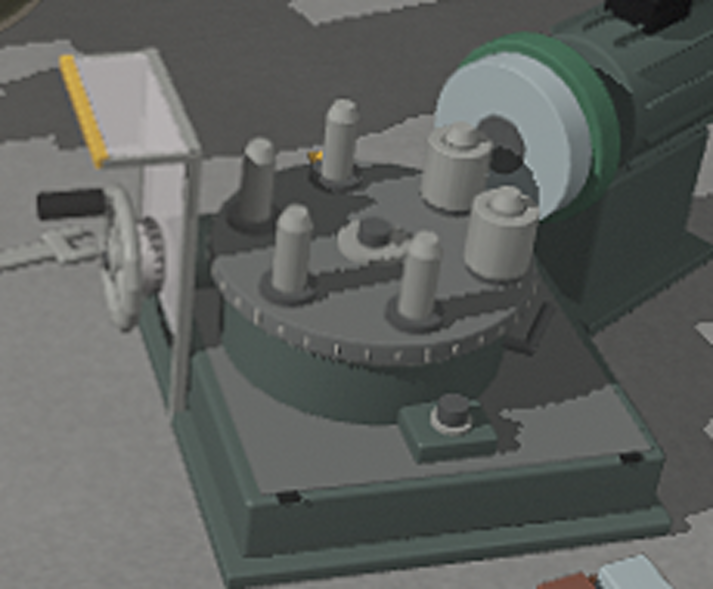

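```bash
cat > fit.py <<'E'
from h import *
def f(c,s,o): return [[(p[0]+.5)/s-.5+o[0],(p[1]+.5)/s-.5+o[1]] for p in c]
T=f([(194,386),(345,334),(377,184),(262,90),(120,142),(82,289),(568,292),(515,550),(600,460)],3.5,(130,140))
S=f([(342,105),(260,147),(296,213),(426,241),(510,197),(462,132),(66,58),(100,162),(40,206)],3.1,(310,150))
def model(p):
    x,y,yaw,ph,th=p[:5]
    P=[]
    for k in range(6):
        a=np.pi+ph+k*np.pi/3   # front, then CCW from above: -x -> -y (right)
        P.append([75*np.cos(a),75*np.sin(a),185.0])
    P+= [[0,-174,200],[-124,-174,200]]
    P.append([-62+40*np.sin(th),-196,92+40*np.cos(th)])
    P=np.array(P);c,s=np.cos(yaw),np.sin(yaw)
    return np.c_[x+c*P[:,0]-s*P[:,1],y+s*P[:,0]+c*P[:,1],P[:,2]]
def res(p):
    W=model(p);return np.r_[(proj("top",W)-T).ravel(),(proj("scene",W)-S).ravel()]
if __name__=="__main__":
    c=atz("top",T[0],186);print(c)
    best=None
    for yaw in np.radians([-20,0,20]):
        r=least_squares(res,[c[0]+75,c[1],yaw,0,0],loss="soft_l1")
        if best is None or r.cost<best.cost: best=r
    print(np.round(best.x,4),best.cost);print(np.round(best.fun.reshape(2,-1,2),1).tolist())
    W=model(best.x);print(np.round(W,1))
    for i in range(9): p,e=tri(S[i],T[i]);print(np.round(p,1),round(e,1))
E
python3 fit.py
```

```text
[541.61339139 194.73749388 186.        ]
[ 6.155276e+02  1.819725e+02 -1.968000e-01  3.260000e-02 -8.110000e-02] 93.7332467403638
[[[0.5, 0.1], [-0.0, -0.2], [-0.1, 0.1], [0.4, -0.1], [-0.8, -0.5], [-0.1, -0.3], [2.9, 2.8], [1.5, 2.9], [0.3, 0.4]], [[1.0, 0.9], [0.5, -0.1], [0.4, 0.5], [0.4, 0.1], [-0.1, -0.5], [0.5, -0.6], [9.5, 35.6], [-11.8, -31.3], [0.3, 0.7]]]
[[541.5 194.2 185. ]
 [567.9 124.  185. ]
 [641.9 111.8 185. ]
 [689.5 169.7 185. ]
 [663.1 239.9 185. ]
 [589.1 252.2 185. ]
 [581.5  11.3 200. ]
 [459.9  35.6 200. ]
 [513.2   2.5 131.9]]
[541.  193.3 187.2] 2.3
[567.5 123.6 184.8] 0.9
[641.7 111.2 186.1] 0.4
[689.1 169.8 185. ] 1.1
[662.9 239.7 183.7] 1.4
[588.6 252.  183.7] 0.9
[570.1   4.4 268.1] 14.9
[470.7  51.  130.5] 13.2
[513.5   2.3 133.8] 1.2
```

Run:
```python
from h import *
# sleeve: top crop edges at z=52; scale 5, off (380,220)
im=cv2.imread("pics/top0.png");
g=lambda u,v:((u+.5)/5-.5+380,(v+.5)/5-.5+220)
print("sleeve",atz("top",g(401,265),52),"width",np.linalg.norm(atz("top",g(348,265),52)-atz("top",g(455,265),52)))
print("small",np.linalg.norm(atz("top",g(67,231),30)-atz("top",g(142,231),30)))
print("bush",atz("top",g(594,229),42))
for n in("scene","top"):
  m=[d for d in (ctrl.capture(n) is not None and ctrl.cut_out("sleeve",n))]
  for d in m:
    ys,xs=np.where(d["pixels"]);print(n,d["confidence"],xs.min(),xs.max(),ys.min(),ys.max())
im=cv2.imread("pics/scene0.png");cv2.imwrite("pics/c4.png",cv2.resize(im[240:350,100:250],None,fx=5,fy=5,interpolation=2))
for n in("board","dresser","oil","spanner"): print(n,[np.round(atz("top",d["point"][::-1],0),0) for d in ctrl.recognise(n,"top")])
```

```text
sleeve [ 522.65784942 -295.86071825   52.        ] width 40.608236923570466
small 29.297572709760853
bush [ 538.44097348 -373.04137576   42.        ]
scene 0.67 226 241 281 300
scene 0.62 156 168 253 271
scene 0.61 164 186 277 305
scene 0.42 269 339 224 246
scene 0.25 321 552 138 340
top 0.78 456 474 331 345
top 0.7 446 470 263 283
top 0.67 392 407 259 274
top 0.64 0 300 144 311
board [array([ 524., -337.,    0.])]
dresser [array([ 675., -350.,    0.])]
oil [array([ 780., -208.,    0.]), array([ 546., -385.,    0.]), array([522.,  26.,   0.])]
spanner [array([387.,  14.,   0.]), array([582., 262.,   0.])]
```

View pics/c4.png

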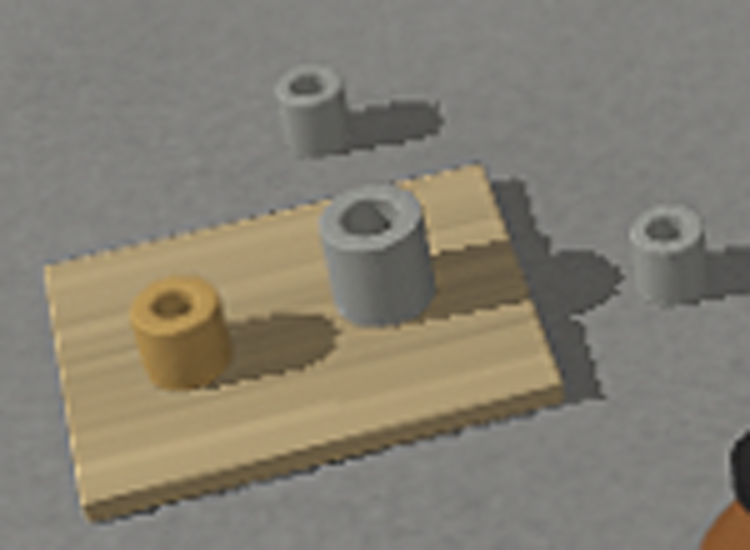

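The enlarged crop confirms the target: the ring on the board at (459,272) measures 40.6 mm. The look-alikes are about 29 mm and stand on the bench. I had the two shield ends swapped in the fit, so I'll fix that and triangulate the sleeve and pointer.

```bash
sed -i 's/(66,58),(100,162),(40,206)/(100,162),(66,58),(40,206)/' fit.py; python3 fit.py
python3 - <<'E'
from fit import *
a=f([(372,218)],5,(100,240))[0];b=f([(401,265)],5,(380,220))[0];print("sleeve",tri(a,b),atz("scene",a,52),atz("top",b,52))
print("pointer",tri(f([(315,156)],3.1,(310,150))[0],f([(203,466)],3.5,(130,140))[0]))
print(rot().as_matrix().round(3))
E
```

```text
[541.61339139 194.73749388 186.        ]
[ 6.154358e+02  1.821883e+02 -2.000000e-01  3.590000e-02 -6.240000e-02] 13.125457614308898
[[[0.3, 0.2], [-0.2, -0.1], [-0.2, 0.2], [0.2, -0.0], [-0.9, -0.5], [-0.3, -0.3], [2.7, 3.1], [1.0, 3.3], [0.0, 0.3]], [[1.1, 0.9], [0.6, -0.1], [0.5, 0.5], [0.5, 0.0], [-0.0, -0.5], [0.6, -0.6], [-1.4, 1.8], [-0.6, 2.1], [0.6, 0.7]]]
[[541.4 194.4 185. ]
 [567.8 124.2 185. ]
 [641.8 112.  185. ]
 [689.4 169.9 185. ]
 [663.  240.1 185. ]
 [589.1 252.4 185. ]
 [580.9  11.7 200. ]
 [459.3  36.3 200. ]
 [513.3   2.9 131.9]]
[541.  193.3 187.2] 2.3
[567.5 123.6 184.8] 0.9
[641.7 111.2 186.1] 0.4
[689.1 169.8 185. ] 1.1
[662.9 239.7 183.7] 1.4
[588.6 252.  183.7] 0.9
[584.5  14.4 205.6] 3.0
[463.9  36.6 207. ] 1.7
[513.5   2.3 133.8] 1.2
sleeve (array([ 522.61114319, -297.25007774,   50.82452882]), np.float64(2.144196037765453)) [ 523.58162693 -298.28341013   52.        ] [ 522.65784942 -295.86071825   52.        ]
pointer (array([507.89230105, 199.65851111, 129.74431133]), np.float64(7.450992892387115))
[[ 0.     0.339 -0.941]
 [-0.    -0.941 -0.339]
 [-1.     0.    -0.   ]]
```

Emit:
move_arm(targets=[[[0.8,0,0,0,-0.14,0,0],[0.8,0,0,0,-0.14,0,0],[0.8,0,0,0,-0.14,0,0],[0.8,0,0,0,-0.14,0,0],[0.8,0,0,0,-0.14,0,0]]], force=40)

```text
time_s: 2.1
eef_pos: [177.9, -493.9, 208.4]
ee_rot: [0.365, 0.606, 0.365, -0.606]
force: [-0.1, 0.2, 0.1]
grip_width: 0.802
```

Emit:
move_arm(targets=[[[0.8,0,0,0,-0.14,0,0],[0.8,0,0,0,-0.14,0,0]]])

```text
time_s: 2.3
eef_pos: [177.9, -493.9, 208.4]
ee_rot: [0.45, 0.546, 0.45, -0.546]
force: [0.1, 0.7, 0.2]
grip_width: 0.803
```

```bash
cat > to.py <<'E'
import sys
from h import *
def go(P):
    s=ctrl.sense();d=np.array(P)-s["eef_pos"];t=rot().inv().apply(d)
    print("t",round(s["time_s"],2),"tcp",np.round(s["eef_pos"],1),"j",np.round(s["joints"],2),"F",np.round(s["force"],1),"w",round(s["grip_width"],3)," shift shares",np.round(t/150,4),"dist",np.linalg.norm(d).round(1))
if __name__=="__main__":
    print(rot().as_matrix().round(3).tolist());go([float(a) for a in sys.argv[1:4]])
E
python3 to.py 522.8 -296.8 100
```

```text
[[0.0, 0.981, -0.192], [0.0, -0.192, -0.981], [-1.0, 0.0, -0.0]]
t 2.3 tcp [ 177.9 -493.9  208.4] j [-1.45  0.31  1.5   0.    1.33 -1.26] F [0.1 0.7 0.2] w 0.803  shift shares [ 0.7228  2.0048 -1.7303] dist 411.8
```

Emit:
move_arm(targets=[[[0.8,0.05,0.2,-0.173,0,0,0],[0.8,0.05,0.2,-0.173,0,0,0],[0.8,0.05,0.2,-0.173,0,0,0],[0.8,0.05,0.2,-0.173,0,0,0],[0.8,0.05,0.2,-0.173,0,0,0]]])

```text
time_s: 2.8
eef_pos: [351.9, -395.4, 170.7]
ee_rot: [-0.448, -0.547, -0.448, 0.547]
force: [0.5, -0.7, 0.9]
grip_width: 0.798
```

Emit:
move_arm(targets=[[[0.8,0.1,0.2,-0.173,0,0,0],[0.8,0.1,0.2,-0.173,0,0,0],[0.8,0.1,0.2,-0.173,0,0,0],[0.8,0.1,0.2,-0.173,0,0,0],[0.8,0.07,0.2,-0.173,0,0,0]]])

```text
time_s: 3.3
eef_pos: [524.4, -297.6, 99.3]
ee_rot: [-0.448, -0.547, -0.448, 0.547]
force: [-0.8, -0.5, 0.3]
grip_width: 0.8
```

```bash
python3 to.py 522.8 -296.8 24
python3 - <<'E'
from h import *
for n in("scene","top"):
    im=ctrl.capture(n)[:,:,::-1];cv2.imwrite(f"pics/{n}1.png",im)
a=cv2.imread("pics/scene1.png")[190:350,70:270];b=cv2.imread("pics/top1.png")[200:360,380:580]
cv2.imwrite("pics/c5.png",np.hstack([cv2.resize(a,(400,320)),cv2.resize(b,(400,320))]))
E
```

```text
[[-0.001, 0.98, -0.197], [0.001, -0.197, -0.98], [-1.0, -0.001, -0.0]]
t 3.3 tcp [ 524.4 -297.6   99.3] j [-0.71  0.58  1.39 -0.    1.17 -0.51] F [-0.8 -0.5  0.3] w 0.8  shift shares [ 0.5022 -0.0109 -0.0026] dist 75.3
```

View pics/c5.png

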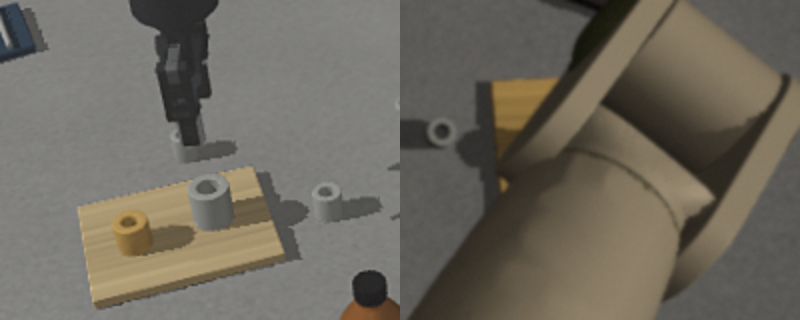

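Emit:
move_arm(targets=[[[0.8,0.13,-0.01,0,0,0,0],[0.8,0.13,0,0,0,0,0],[0.8,0.12,0,0,0,0,0],[0.8,0.09,0,0,0,0,0],[0.8,0.045,0,0,0,0,0]]])

```text
time_s: 3.9
eef_pos: [521.2, -298.6, 22.2]
ee_rot: [-0.447, -0.547, -0.448, 0.547]
force: [-0.2, -0.4, 0.0]
grip_width: 0.8
```

Emit:
move_arm(targets=[[[0.3,0,0,0,0,0,0],[0.3,0,0,0,0,0,0],[0.3,0,0,0,0,0,0],[0.3,0,0,0,0,0,0],[0.3,0,0,0,0,0,0]]], force=40)

```text
time_s: 4.4
eef_pos: [522.3, -299.0, 24.6]
ee_rot: [0.449, 0.547, 0.447, -0.547]
force: [-1.3, -0.3, 6.0]
grip_width: 0.428
```

```bash
python3 to.py 541.3 194 215
python3 - <<'E'
from h import *
im=ctrl.capture("scene")[:,:,::-1]
cv2.imwrite("pics/c6.png",cv2.resize(im[190:350,70:270],(750,600)))
E
```

```text
[[0.002, 0.98, -0.197], [-0.002, -0.197, -0.98], [-1.0, 0.002, 0.001]]
t 4.4 tcp [ 522.3 -299.    24.6] j [-0.71  0.67  1.46 -0.    1.01 -0.52] F [-1.3 -0.3  6. ] w 0.428  shift shares [-1.2747 -0.5223 -3.2454] dist 528.8
```

View pics/c6.png

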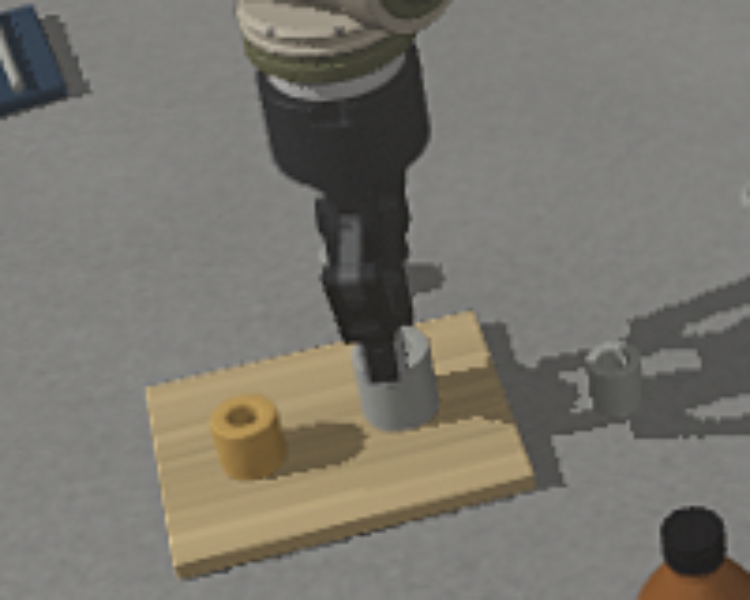

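Run:
```python
from h import *
im=np.ascontiguousarray(ctrl.capture("scene")[:,:,::-1])
S=10;c=cv2.resize(im[265:320,140:210],None,fx=S,fy=S,interpolation=2)
t=np.linspace(0,2*np.pi,60)
for (x,y),col in (((522.8,-297.2),(0,0,255)),((522.3,-299),(255,0,0))):
  for z in(12,52):
    p=proj("scene",np.c_[x+20*np.cos(t),y+20*np.sin(t),0*t+z]);q=((p+.5-[140,265])*S).astype(int)
    cv2.polylines(c,[q.reshape(-1,1,2)],True,col,1)
cv2.imwrite("pics/c7.png",c)
s=ctrl.sense();print(s["eef_pos"],s["force"],s["wrist_torque"],s["grip_width"],s["dq"])
```

```text
[ 522.32475637 -298.98553261   24.5284405 ] [-0.6565374   0.43598418  6.9112462 ] [ 0.12003364  0.18749576 -0.01570854] 0.4323349677268541 [ 3.25247883e-05 -3.30361822e-04  1.40208151e-03 -8.71594075e-04
  4.61482004e-04 -6.68163127e-04]
```

View pics/c7.png

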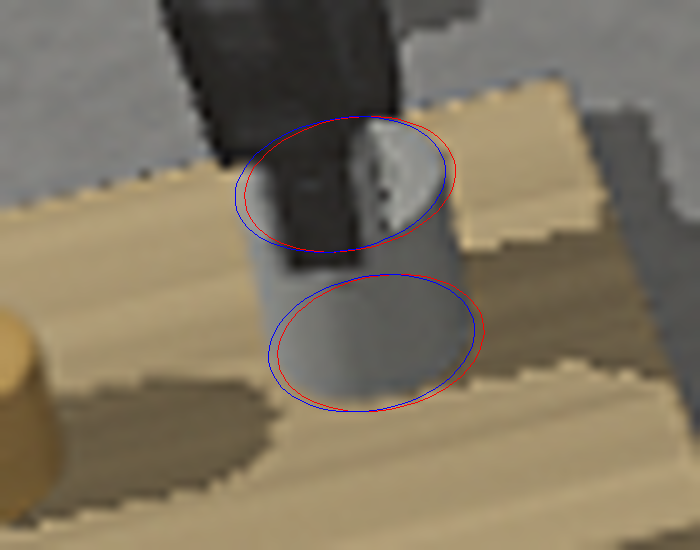

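Run:
```python
from h import *
im=np.ascontiguousarray(ctrl.capture("scene")[:,:,::-1])
S=10;c=cv2.resize(im[265:320,140:210],None,fx=S,fy=S,interpolation=2)
M=rot().as_matrix();o=ctrl.sense()["eef_pos"]
for b,col in((0,(0,255,0)),(-7,(255,255,0))):
  for sg in(1,-1):
    P=[o+M@np.array([b+dx,sg*w,z]) for dx in(0,-19) for w,z in((20,-11),(20,11),(30,11),(30,-11))]
    q=((proj("scene",P)+.5-[140,265])*S).astype(int)
    cv2.polylines(c,[q[:4].reshape(-1,1,2)],True,col,1);cv2.polylines(c,[q[4:].reshape(-1,1,2)],True,(0,0,255) if sg==1 else (255,0,255),1)
cv2.imwrite("pics/c8.png",c)
```

```text
(no output)
```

View pics/c8.png

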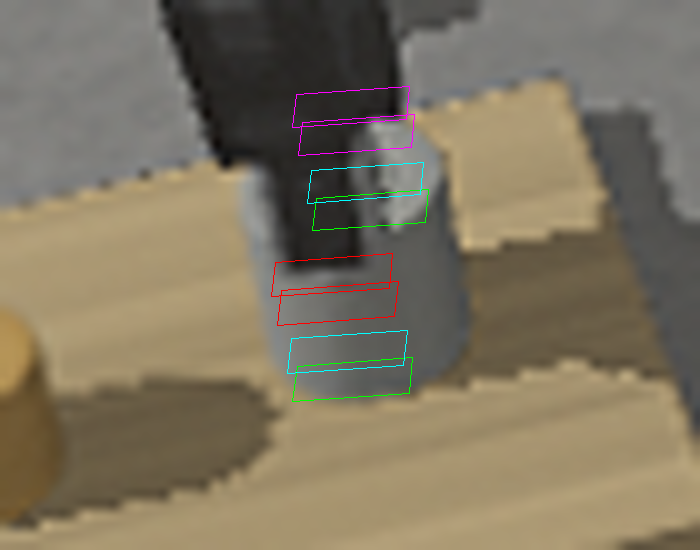

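Run:
```python
from h import *
im=cv2.imread("pics/scene1.png")
x0,y0,S=130,195,8
c=cv2.resize(im[y0:y0+70,x0:x0+80],None,fx=S,fy=S,interpolation=2)
M=rot().as_matrix();o=np.array([524.4,-297.6,99.3])
for b,col in((0,(0,255,0)),(-19,(0,0,255))):
  for sg in(1,-1):
    P=[o+M@np.array([b,sg*w,z]) for w,z in((34,-11),(34,11),(48,11),(48,-11))]
    q=((proj("scene",P)+.5-[x0,y0])*S).astype(int)
    cv2.polylines(c,[q[:4].reshape(-1,1,2)],True,col,1)
cv2.imwrite("pics/c9.png",c)
```

```text
(no output)
```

View pics/c9.png

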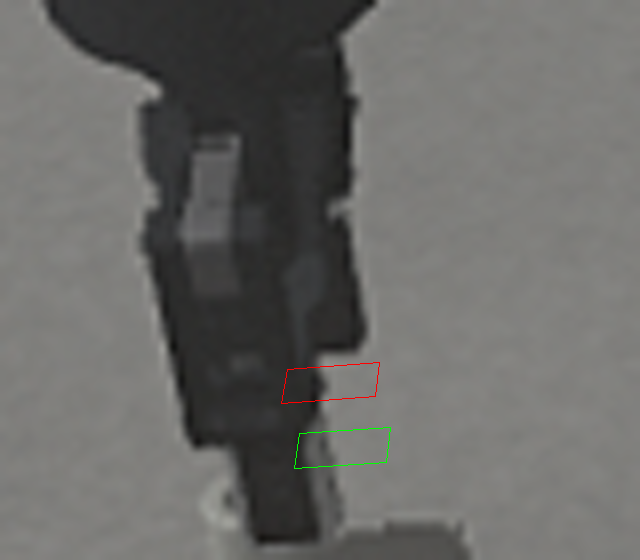

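Run:
```python
from h import *
im=np.ascontiguousarray(ctrl.capture("scene")[:,:,::-1])
x0,y0,S=125,225,7
c=cv2.resize(im[y0:y0+85,x0:x0+85],None,fx=S,fy=S,interpolation=2)
M=rot().as_matrix();o=ctrl.sense()["eef_pos"]
for b in (0,-19,-73):
    q=((proj("scene",[o+M@np.array([b,sg*20,0]) for sg in(-1,0,1)])+.5-[x0,y0])*S).astype(int)
    cv2.polylines(c,[q.reshape(-1,1,2)],False,(0,255,0),1)
cv2.imwrite("pics/c10.png",c)
```

```text
(no output)
```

View pics/c10.png

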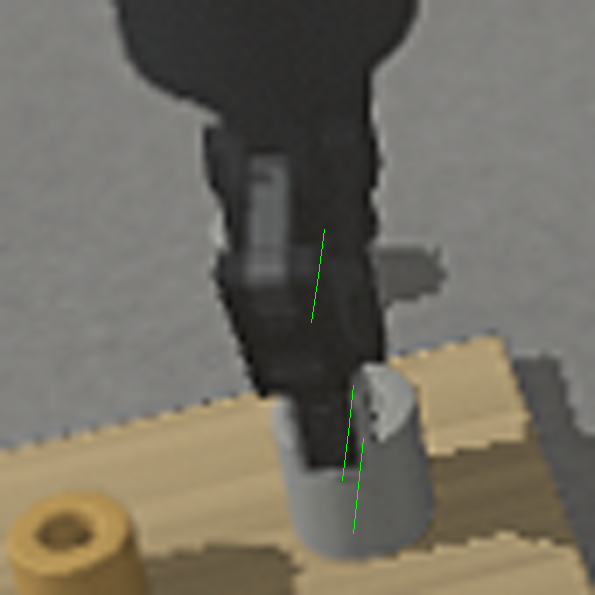

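Run:
```python
from h import *
im=cv2.imread("pics/scene0.png")
x0,y0,S=0,50,6
c=cv2.resize(im[y0:y0+100,x0:x0+130],None,fx=S,fy=S,interpolation=2)
q=[.121,.697,.122,-.697];M=R.from_quat([q[1],q[2],q[3],q[0]]).as_matrix();o=np.array([177.9,-493.8,208])
for b in (0,-13,-32,-73):
    q=((proj("scene",[o+M@np.array([b,sg*42,0]) for sg in(-1,0,1)])+.5-[x0,y0])*S).astype(int)
    cv2.polylines(c,[q.reshape(-1,1,2)],False,(0,255,0),1)
cv2.imwrite("pics/c11.png",c)
```

```text
(no output)
```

View pics/c11.png

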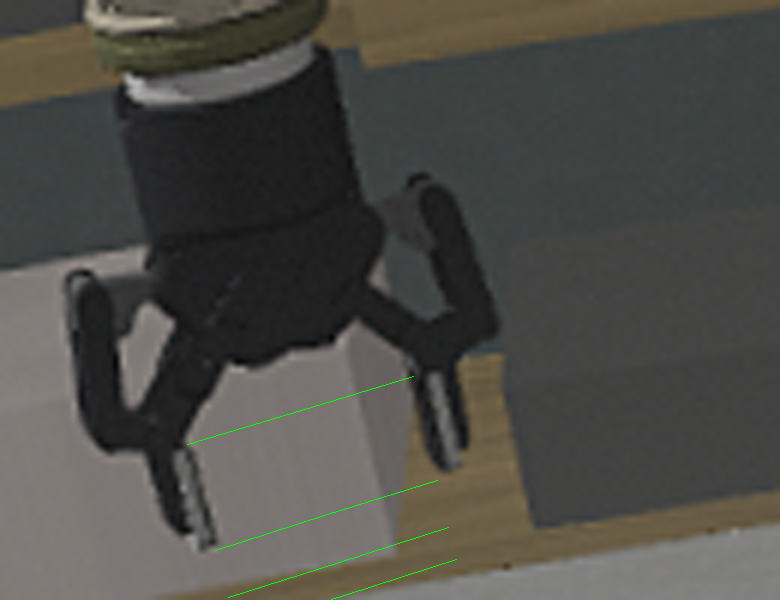

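The picture shows the fingertips about 20 mm higher than the reported TCP implies, and the start picture shows the same. The grip therefore only catches the sleeve's rim. I'll open, go lower in small steps while watching the force, and grip again.

Emit:
move_arm(targets=[[[0.75,0,0,0,0,0,0],[0.75,0,0,0,0,0,0],[0.75,0,0,0,0,0,0],[0.75,0,0,0,0,0,0]]])

```text
time_s: 5.0
eef_pos: [521.7, -298.4, 23.1]
ee_rot: [-0.448, -0.547, -0.448, 0.547]
force: [-0.1, -0.1, -0.2]
grip_width: 0.752
```

```bash
python3 to.py 522.8 -297.2 12
python3 - <<'E'
from h import *
im=np.ascontiguousarray(ctrl.capture("scene")[:,:,::-1])
x0,y0,S=125,225,7
c=cv2.resize(im[y0:y0+85,x0:x0+85],None,fx=S,fy=S,interpolation=2)
cv2.imwrite("pics/c12.png",c)
E
```

```text
[[-0.0, 0.98, -0.197], [0.0, -0.197, -0.98], [-1.0, -0.0, -0.0]]
t 5.0 tcp [ 521.7 -298.4   23.1] j [-0.71  0.67  1.46 -0.    1.01 -0.52] F [-0.1 -0.1 -0.2] w 0.752  shift shares [ 0.0737  0.0053 -0.0096] dist 11.2
```

View pics/c12.png

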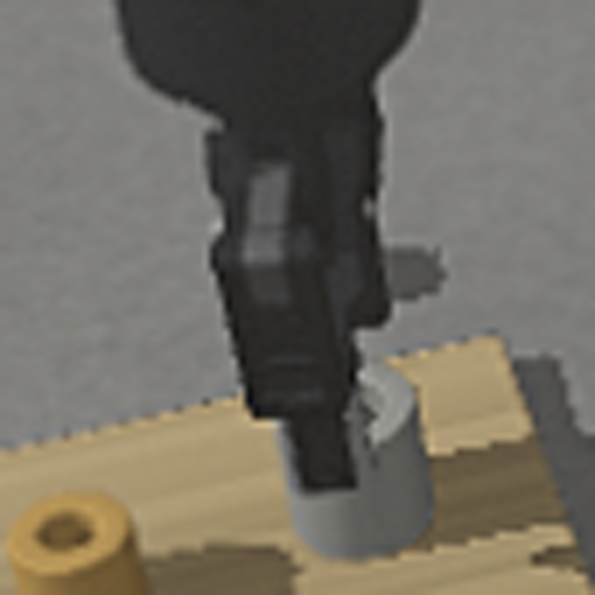

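Emit:
move_arm(targets=[[[0.75,0.03,0,-0.025,0,0,0],[0.75,0.03,0,0,0,0,0],[0.75,0,0,0,0,0,0]]])

```text
time_s: 5.35
eef_pos: [522.2, -294.3, 13.2]
ee_rot: [-0.447, -0.547, -0.449, 0.547]
force: [0.6, -0.5, 0.5]
grip_width: 0.753
```

Emit:
move_arm(targets=[[[0.75,0.02,0,0,0,0,0],[0.75,0.02,0,0,0,0,0],[0.75,0,0,0,0,0,0]]])

```text
time_s: 5.65
eef_pos: [522.3, -294.6, 7.6]
ee_rot: [-0.448, -0.547, -0.448, 0.547]
force: [0.2, 0.2, 0.4]
grip_width: 0.743
```

Run:
```python
from h import *
im=np.ascontiguousarray(ctrl.capture("scene")[:,:,::-1])
x0,y0,S=125,225,7
c=cv2.resize(im[y0:y0+85,x0:x0+85],None,fx=S,fy=S,interpolation=2)
cv2.imwrite("pics/c13.png",c)
```

```text
(no output)
```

View pics/c13.png

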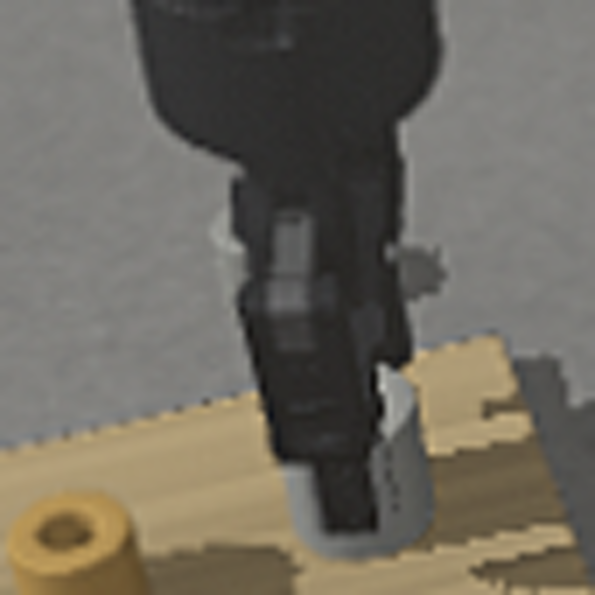

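Emit:
move_arm(targets=[[[0.75,0.025,0,0,0,0,0],[0.75,0.025,0,0,0,0,0],[0.75,0,0,0,0,0,0]]])

```text
time_s: 6.0
eef_pos: [522.2, -294.6, -0.0]
ee_rot: [-0.448, -0.547, -0.448, 0.547]
force: [0.2, -0.2, -0.0]
grip_width: 0.75
```

Emit:
move_arm(targets=[[[0.3,0,0,0,0,0,0],[0.3,0,0,0,0,0,0],[0.3,0,0,0,0,0,0],[0.3,0,0,0,0,0,0],[0.3,0,0,0,0,0,0]]], force=40)

```text
time_s: 6.5
eef_pos: [522.8, -294.9, 1.0]
ee_rot: [0.448, 0.547, 0.448, -0.547]
force: [-0.6, 0.5, 4.1]
grip_width: 0.455
```

```bash
python3 to.py 541.3 194 215
python3 - <<'E'
from h import *
im=np.ascontiguousarray(ctrl.capture("scene")[:,:,::-1])
x0,y0,S=125,225,7
c=cv2.resize(im[y0:y0+85,x0:x0+85],None,fx=S,fy=S,interpolation=2)
cv2.imwrite("pics/c14.png",c)
E
```

```text
[[0.001, 0.98, -0.197], [-0.0, -0.197, -0.98], [-1.0, 0.001, 0.0]]
t 6.5 tcp [ 522.8 -294.9    1. ] j [-0.71  0.7   1.47  0.    0.97 -0.51] F [-0.6  0.5  4.1] w 0.455  shift shares [-1.4279 -0.5213 -3.2194] dist 534.0
```

View pics/c14.png

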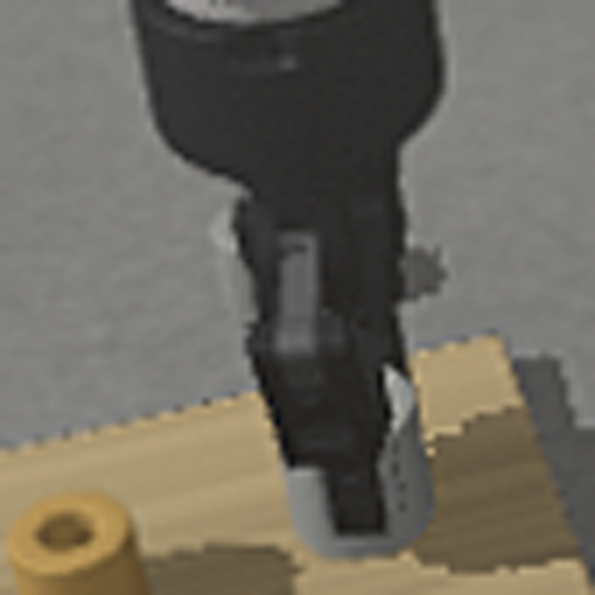

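Emit:
move_arm(targets=[[[0.3,-0.05,0,0,0,0,0],[0.3,-0.1,0,0,0,0,0],[0.3,-0.2,0,0,0,0,0],[0.3,-0.2,0,0,0,0,0],[0.3,-0.2,0,0,0,0,0]]])

```text
time_s: 7.05
eef_pos: [522.3, -294.7, 115.2]
ee_rot: [-0.448, -0.547, -0.448, 0.547]
force: [1.2, -0.1, -2.6]
grip_width: 0.461
```

Emit:
move_arm(targets=[[[0.3,-0.2,0,0,0,0,0],[0.3,-0.2,-0.05,-0.2,0,0,0],[0.3,-0.2,-0.05,-0.2,0,0,0],[0.3,-0.2,-0.05,-0.2,0,0,0],[0.3,-0.2,-0.05,-0.2,0,0,0]]])

```text
time_s: 7.55
eef_pos: [516.1, -169.8, 265.2]
ee_rot: [0.448, 0.547, 0.448, -0.547]
force: [0.6, -0.7, -2.4]
grip_width: 0.457
```

```bash
python3 to.py 541.3 196 260
python3 - <<'E'
from h import *
im=np.ascontiguousarray(ctrl.capture("scene")[:,:,::-1])
cv2.imwrite("pics/c15.png",im)
E
```

```text
[[0.0, 0.98, -0.198], [-0.0, -0.198, -0.98], [-1.0, 0.0, 0.0]]
t 7.55 tcp [ 516.1 -169.8  265.2] j [-0.53  0.32  1.34  0.    1.48 -0.33] F [ 0.6 -0.7 -2.4] w 0.457  shift shares [ 0.0345 -0.3176 -2.4238] dist 366.7
```

View pics/c15.png

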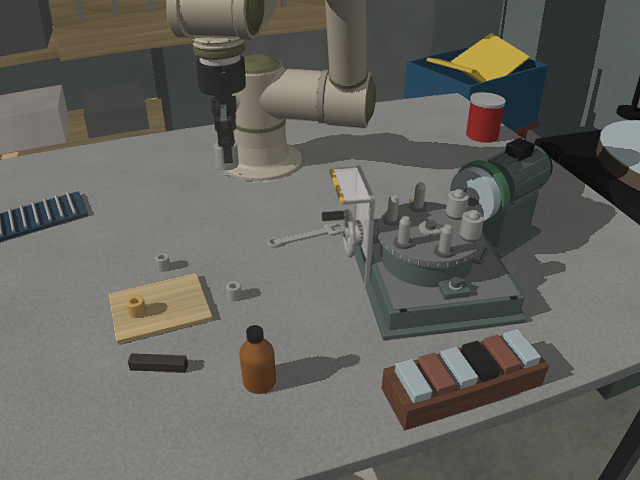

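The sleeve hangs in the gripper (near (222,155)) and the force reads −2.5 N, its weight. Now carrying it over to the arbor at a safe height.

Emit:
move_arm(targets=[[[0.3,0,-0.032,-0.24,0,0,0],[0.3,0,-0.032,-0.24,0,0,0],[0.3,0,-0.032,-0.24,0,0,0],[0.3,0,-0.032,-0.24,0,0,0],[0.3,0,-0.032,-0.24,0,0,0]]])

```text
time_s: 8.1
eef_pos: [528.4, 11.3, 263.8]
ee_rot: [0.448, 0.547, 0.448, -0.547]
force: [-0.6, -0.5, -2.2]
grip_width: 0.46
```

Emit:
move_arm(targets=[[[0.3,0,-0.032,-0.24,0,0,0],[0.3,0,-0.032,-0.24,0,0,0],[0.3,0,-0.032,-0.24,0,0,0],[0.3,0.1,-0.032,-0.24,0,0,0],[0.3,0.15,-0.03,-0.24,0,0,0]]])

```text
time_s: 8.6
eef_pos: [541.4, 192.5, 226.9]
ee_rot: [0.449, 0.548, 0.447, -0.546]
force: [1.4, -0.5, -2.4]
grip_width: 0.461
```

```bash
python3 to.py 541.3 196 200
python3 - <<'E'
from h import *
S=5
for n,(x0,y0) in(("scene",(370,130)),("top",(120,140))):
    im=np.ascontiguousarray(ctrl.capture(n)[:,:,::-1]);cv2.imwrite(f"pics/{n}2.png",im)
    cv2.imwrite(f"pics/c16{n}.png",cv2.resize(im[y0:y0+120,x0:x0+140],None,fx=S,fy=S,interpolation=2))
E
```

```text
[[0.003, 0.98, -0.197], [0.0, -0.197, -0.98], [-1.0, 0.003, -0.001]]
t 8.6 tcp [541.4 192.5 226.9] j [ 0.14  0.41  1.31 -0.    1.42  0.34] F [ 1.4 -0.5 -2.4] w 0.461  shift shares [ 0.1796 -0.0059 -0.0225] dist 27.2
```

View pics/c16scene.png

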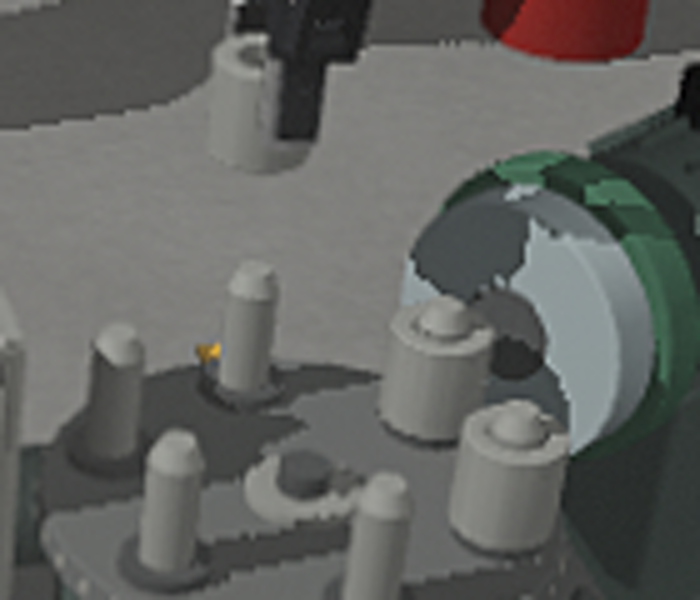

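View pics/top2.png

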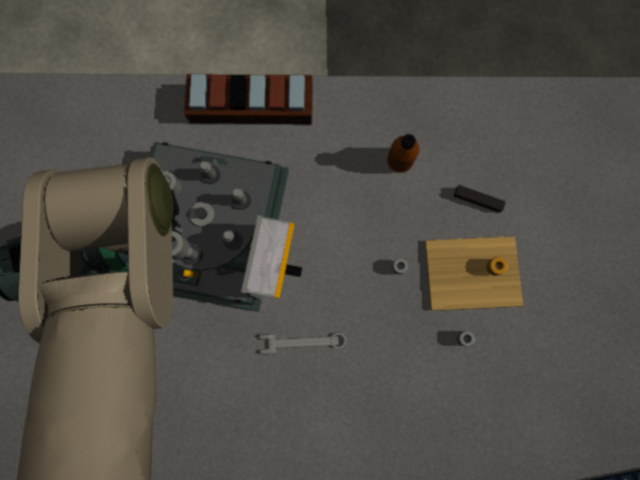

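```bash
cat > ov.py <<'E'
from h import *
import sys
def draw(n,img,box,S,cyl,out):
    x0,y0,w,h=box;c=cv2.resize(img[y0:y0+h,x0:x0+w],None,fx=S,fy=S,interpolation=2)
    t=np.linspace(0,2*np.pi,72)
    for (x,y,z,r,col) in cyl:
        p=proj(n,np.c_[x+r*np.cos(t),y+r*np.sin(t),0*t+z]);q=((p+.5-[x0,y0])*S).astype(int)
        cv2.polylines(c,[q.reshape(-1,1,2)],True,col,1)
    cv2.imwrite(out,c);return c
E
python3 - <<'E'
from ov import *
cyl=[(541.4,190,238,20,(0,0,255)),(541.4,190,278,20,(0,0,255)),(541.4,194.4,136,17,(0,255,0)),(541.4,194.4,186,6.5,(0,255,0))]
a=draw("scene",cv2.imread("pics/scene2.png"),(395,130,55,90),6,cyl,"pics/a.png")
b=draw("top",cv2.imread("pics/top2.png"),(150,210,80,90),6,cyl,"pics/b.png")
cv2.imwrite("pics/c17.png",np.hstack([a,b])[:600,:800])
E
```

```text
(no output)
```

View pics/c17.png

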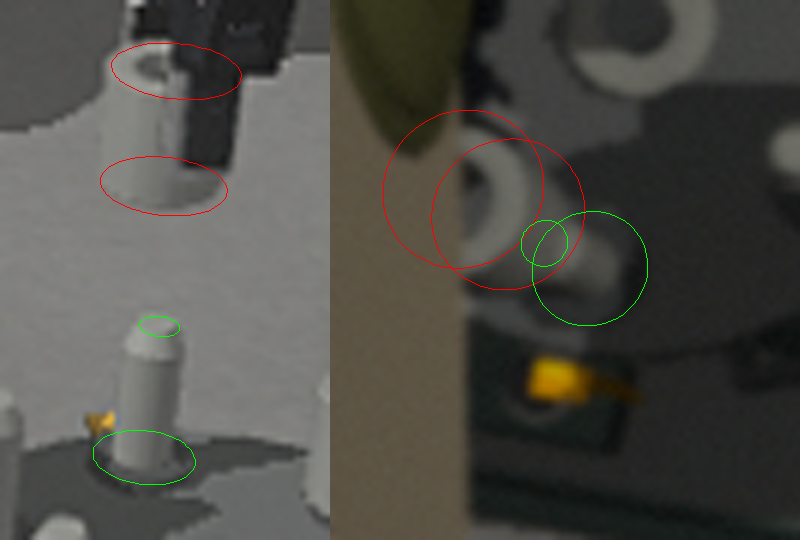

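Emit:
move_arm(targets=[[[0.3,0.08,0,-0.03,0,0,0],[0.3,0.08,0,0,0,0,0],[0.3,0.07,0,0,0,0,0],[0.3,0.03,0,0,0,0,0],[0.3,0,0,0,0,0,0]]])

```text
time_s: 9.2
eef_pos: [541.8, 194.9, 186.0]
ee_rot: [-0.447, -0.547, -0.448, 0.548]
force: [0.8, -0.1, -2.9]
grip_width: 0.459
```

Run:
```python
from ov import *
s=ctrl.sense();o=s["eef_pos"];print(o,s["force"])
for n in("scene","top"):
    im=np.ascontiguousarray(ctrl.capture(n)[:,:,::-1]);cv2.imwrite(f"pics/{n}3.png",im)
z=o[2]+11
cyl=[(o[0],o[1]-2.5,z,20,(0,0,255)),(o[0],o[1]-2.5,z+40,20,(0,0,255)),(o[0],o[1]-2.5,z+40,11,(0,0,255)),(541.4,194.4,136,17,(0,255,0)),(541.4,194.4,186,6.5,(0,255,0))]
a=draw("scene",cv2.imread("pics/scene3.png"),(395,140,50,90),6,[],"pics/a.png")
a2=draw("scene",cv2.imread("pics/scene3.png"),(395,140,50,90),6,cyl,"pics/a.png")
b=draw("top",cv2.imread("pics/top3.png"),(160,210,60,90),6,cyl,"pics/b.png")
cv2.imwrite("pics/c18.png",np.hstack([a,a2,b])[:600])
```

```text
[541.84875461 194.92232286 186.02137032] [ 0.77521328 -0.10381971 -2.87078343]
```

View pics/c18.png

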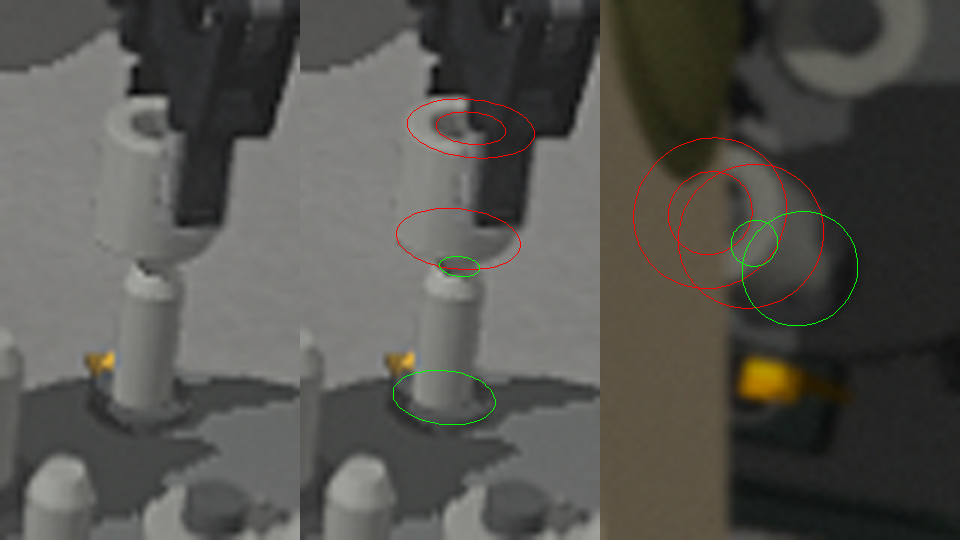

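Run:
```python
from ov import *
o=np.array([541.85,194.9,186]);z=197
im=cv2.imread("pics/top3.png");im=np.clip(im.astype(float)*1.8,0,255).astype(np.uint8)
cyl=[(o[0],o[1]-2.5,z+40,20,(0,0,255)),(o[0],o[1]-2.5,z+40,11,(0,0,255)),(o[0],o[1]-2.5,z,20,(255,0,0))]
a=draw("top",im,(170,222,40,50),10,[],"pics/a.png")
b=draw("top",im,(170,222,40,50),10,cyl,"pics/b.png")
cv2.imwrite("pics/c19.png",np.hstack([a,b]))
```

```text
(no output)
```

View pics/c19.png

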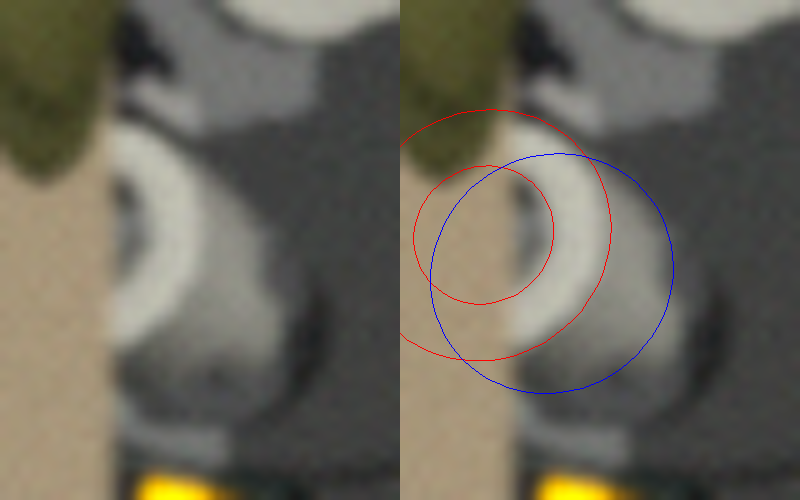

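Both views put the sleeve within about 1 mm of the arbor axis. I'll lower it gently, watching the force.

Emit:
move_arm(targets=[[[0.3,0.03,0,-0.007,0,0,0],[0.3,0.03,0,0,0,0,0],[0.3,0.03,0,0,0,0,0],[0.3,0.02,0,0,0,0,0],[0.3,0,0,0,0,0,0]]])

```text
time_s: 9.8
eef_pos: [542.0, 196.5, 169.5]
ee_rot: [-0.448, -0.547, -0.448, 0.547]
force: [0.1, -1.2, -2.6]
grip_width: 0.459
```

Run:
```python
from ov import *
s=ctrl.sense();print(s["eef_pos"],s["force"],s["wrist_torque"])
a=draw("scene",np.ascontiguousarray(ctrl.capture("scene")[:,:,::-1]),(395,140,70,90),6,[],"pics/c20.png")
```

```text
[541.98846569 196.51022422 169.53913576] [ 0.06638916 -1.21914876 -2.58198099] [ 0.04762535  0.01686688 -0.08634434]
```

View pics/c20.png

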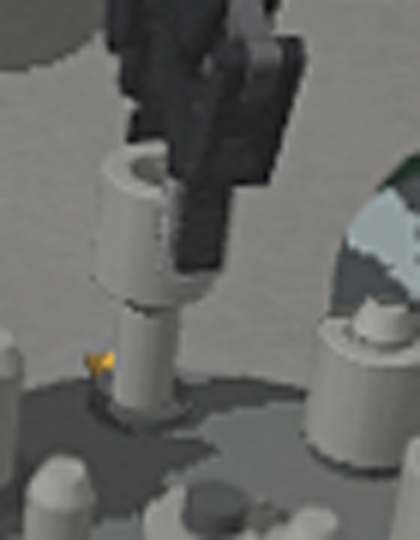

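Emit:
move_arm(targets=[[[0.3,0.02,0,0.004,0,0,0],[0.3,0.02,0,0,0,0,0],[0.3,0.02,0,0,0,0,0]]])

```text
time_s: 10.15
eef_pos: [542.1, 196.1, 161.0]
ee_rot: [0.448, 0.547, 0.448, -0.547]
force: [-0.1, 0.9, -1.9]
grip_width: 0.456
```

Emit:
move_arm(targets=[[[0.3,0.02,0,0,0,0,0],[0.3,0.02,0,0,0,0,0],[0.3,0.02,0,0,0,0,0]]])

```text
time_s: 10.45
eef_pos: [542.1, 196.1, 152.0]
ee_rot: [0.448, 0.547, 0.448, -0.547]
force: [-0.3, 2.8, 0.2]
grip_width: 0.464
```

Emit:
move_arm(targets=[[[0.3,0,0,-0.006,0,0,0],[0.3,0.01,0,0,0,0,0],[0.3,0.01,0,0,0,0,0]]])

```text
time_s: 10.75
eef_pos: [542.4, 196.6, 149.0]
ee_rot: [-0.448, -0.547, -0.448, 0.547]
force: [0.1, -0.0, -2.2]
grip_width: 0.456
```

Emit:
move_arm(targets=[[[0.3,0.015,0,0,0,0,0],[0.3,0.015,0,0,0,0,0],[0.3,0.015,0,0,0,0,0]]])

```text
time_s: 11.05
eef_pos: [542.3, 196.8, 142.2]
ee_rot: [-0.448, -0.547, -0.448, 0.547]
force: [0.1, 0.5, -3.0]
grip_width: 0.46
```

Emit:
move_arm(targets=[[[0.3,0.015,0,0,0,0,0],[0.3,0.015,0,0,0,0,0],[0.3,0.015,0,0,0,0,0],[0.3,0.01,0,0,0,0,0]]])

```text
time_s: 11.45
eef_pos: [542.2, 196.8, 133.9]
ee_rot: [-0.448, -0.547, -0.448, 0.547]
force: [0.9, 0.1, -2.4]
grip_width: 0.456
```

Emit:
move_arm(targets=[[[0.3,0.008,0,0,0,0,0],[0.3,0.008,0,0,0,0,0],[0.3,0.008,0,0,0,0,0]]])

```text
time_s: 11.75
eef_pos: [542.3, 196.8, 130.5]
ee_rot: [0.448, 0.547, 0.448, -0.547]
force: [0.5, 0.4, -4.0]
grip_width: 0.459
```

Emit:
move_arm(targets=[[[0.3,0.008,0,0,0,0,0],[0.3,0.008,0,0,0,0,0],[0.3,0.008,0,0,0,0,0]]])

```text
time_s: 12.05
eef_pos: [542.3, 196.8, 126.9]
ee_rot: [0.448, 0.547, 0.448, -0.547]
force: [-0.2, -0.1, -1.3]
grip_width: 0.458
```

Emit:
move_arm(targets=[[[0.3,0.005,0,0,0,0,0],[0.3,0.005,0,0,0,0,0],[0.3,0.005,0,0,0,0,0]]])

```text
time_s: 12.35
eef_pos: [542.3, 196.8, 125.0]
ee_rot: [0.448, 0.547, 0.448, -0.547]
force: [-2.7, -1.6, 5.2]
grip_width: 0.463
```

Run:
```python
from ov import *
s=ctrl.sense();print(s["eef_pos"],s["force"],s["wrist_torque"])
a=draw("scene",np.ascontiguousarray(ctrl.capture("scene")[:,:,::-1]),(395,150,90,80),7,[],"pics/c21.png")
```

```text
[542.33249565 196.82758548 125.03015353] [-2.67543845 -1.57002878  5.15956061] [-0.11748462  0.49352597  0.00433804]
```

View pics/c21.png

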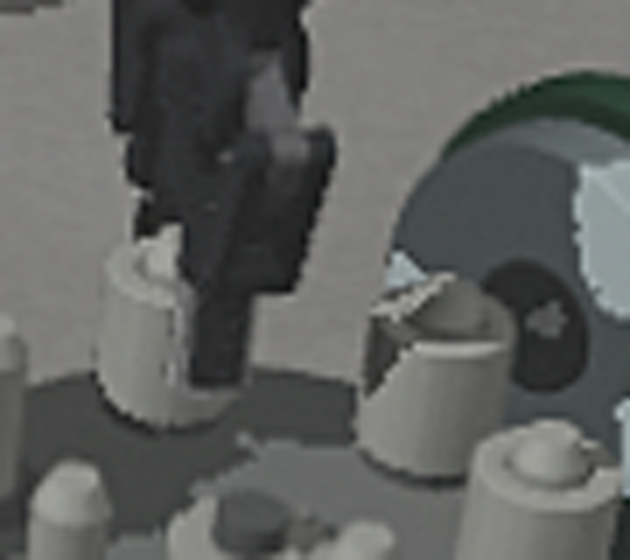

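Contact came at TCP z = 125, where the sleeve should be home, and the picture shows it resting on the collar. Releasing.

Emit:
move_arm(targets=[[[0.5,0,0,0,0,0,0],[0.55,0,0,0,0,0,0],[0.65,0,0,0,0,0,0],[0.65,0,0,0,0,0,0],[0.65,0,0,0,0,0,0]]])

```text
time_s: 12.9
eef_pos: [542.3, 196.8, 124.7]
ee_rot: [0.448, 0.547, 0.448, -0.547]
force: [-0.2, -0.0, -0.3]
grip_width: 0.652
```

Emit:
move_arm(targets=[[[0.65,-0.1,0,0,0,0,0],[0.65,-0.2,0,0,0,0,0],[0.65,-0.3,0,0,0,0,0],[0.65,-0.3,0,0,0,0,0],[0.65,0,0,0,0,0,0]]])

```text
time_s: 13.4
eef_pos: [544.2, 197.2, 266.1]
ee_rot: [0.45, 0.551, 0.446, -0.544]
force: [-0.2, 0.1, -0.3]
grip_width: 0.651
```

Run:
```python
from ov import *
s=ctrl.sense();print(s["eef_pos"],s["force"],s["joints"].round(2) if hasattr(s["joints"],'round') else s["joints"])
im=np.ascontiguousarray(ctrl.capture("scene")[:,:,::-1]);cv2.imwrite("pics/scene4.png",im)
cyl=[(541.4,194.4,136,20,(0,255,0)),(541.4,194.4,176,20,(0,255,0))]
a=draw("scene",im,(330,160,150,100),5,[],"pics/c22.png")
```

```text
[544.17530097 197.19132244 266.11157319] [-0.15103826  0.0824137  -0.25970713] [0.15 0.4  1.23 0.   1.5  0.34]
```

View pics/c22.png

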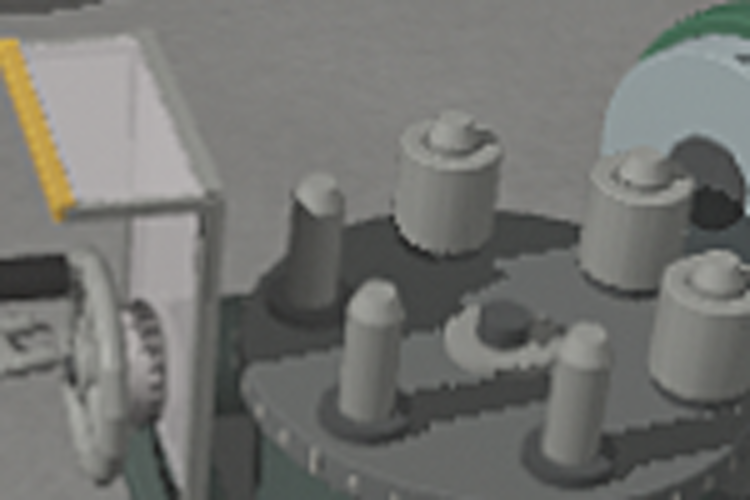

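The sleeve is home and stands exactly like the two mounted ones, with the arbor tip showing 10 mm above it. Now to the handwheel: move past the shield, then lean the tool 40°.

Emit:
move_arm(targets=[[[0.6,0,0.01,0.25,0,0,0],[0.6,0,0.01,0.3,0,0,0],[0.6,0,0.01,0.3,0,0,0],[0.6,0,0.01,0.3,0,0,0],[0.6,0,0.01,0.3,0,0,0]]])

```text
time_s: 13.95
eef_pos: [505.7, -19.4, 258.5]
ee_rot: [-0.447, -0.547, -0.449, 0.547]
force: [1.0, 0.1, 0.5]
grip_width: 0.597
```

Emit:
move_arm(targets=[[[0.6,0,0,0.2,0,0.13,0],[0.6,0,0,0,0,0.13,0],[0.6,0,0,0,0,0.13,0],[0.6,0,0,0,0,0.13,0],[0.6,0,0,0,0,0.13,0]]])

```text
time_s: 14.45
eef_pos: [500.6, -47.6, 259.3]
ee_rot: [0.271, 0.7, 0.572, -0.331]
force: [0.5, 0.7, -0.8]
grip_width: 0.595
```

```bash
sed -i 's/P+= \[\[0,-174,200\],\[-124,-174,200\]\]/P+= [[0,-174,207],[-124,-174,207]]/' fit.py; python3 fit.py | sed -n 2,3p; python3 to.py 506 -35 193;  python3 - <<'E'
from h import *
im=np.ascontiguousarray(ctrl.capture("scene")[:,:,::-1]);cv2.imwrite("pics/scene5.png",im)
E
```

```text
[ 6.155803e+02  1.823405e+02 -1.833000e-01  1.900000e-02 -1.442000e-01] 8.826068209949124
[[[0.2, 0.1], [-0.2, -0.2], [-0.3, 0.1], [0.1, -0.1], [-1.0, -0.6], [-0.3, -0.4], [2.7, 0.5], [2.2, 1.4], [0.6, 0.4]], [[1.2, 0.9], [0.7, -0.1], [0.6, 0.5], [0.6, 0.0], [0.1, -0.5], [0.7, -0.6], [-1.0, -0.7], [-1.2, -0.3], [0.1, 0.9]]]
[[0.126, 0.98, -0.154], [0.621, -0.199, -0.758], [-0.773, 0.0, -0.634]]
t 14.45 tcp [500.6 -47.6 259.3] j [-0.67  0.3   1.55  0.6   1.64 -0.54] F [ 0.5  0.7 -0.8] w 0.595  shift shares [0.3987 0.0182 0.211 ] dist 67.7
```

View pics/scene5.png

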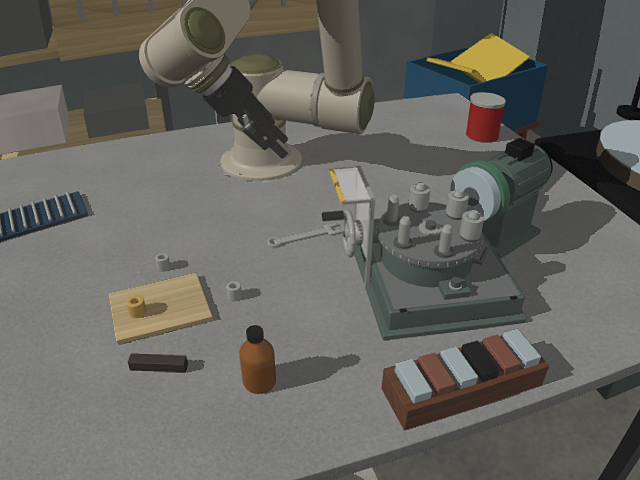

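```bash
sed -e 's/(600,460)\]/(600,460),(90,12),(518,88)]/' -e 's/(40,206)\]/(40,206),(663,458),(250,497)]/' -e 's/P=np.array(P);/P+=[[150,160,60],[150,-120,60]];P=np.array(P);/' fit.py > fit2.py; python3 fit2.py | sed -n 2,3p
python3 - <<'E'
from fit2 import *
for i in(6,7,8,9,10): print(tri(S[i],T[i]))
E
```

```text
[ 6.147684e+02  1.826340e+02 -1.760000e-01  1.230000e-02 -1.566000e-01] 53.42903568874065
[[[0.1, 0.6], [-0.4, 0.3], [-0.5, 0.5], [-0.1, 0.4], [-1.2, -0.1], [-0.5, 0.1], [2.7, 0.3], [2.7, 1.3], [0.8, 0.4], [-5.5, -7.5], [9.4, -4.6]], [[1.1, 0.7], [0.7, -0.3], [0.5, 0.2], [0.5, -0.2], [-0.0, -0.8], [0.6, -0.8], [-0.8, -0.5], [-1.6, -0.2], [-0.1, 1.0], [9.8, 2.2], [-4.8, 7.0]]]
(array([584.52976128,  14.42568855, 205.595889  ]), np.float64(2.978885288282967))
(array([463.91606474,  36.58562439, 207.02350478]), np.float64(1.6928419618545385))
(array([513.50919777,   2.32651562, 133.81653504]), np.float64(1.203712618350441))
(array([776.00978689, 302.8818295 ,  56.73866057]), np.float64(0.06378734259389368))
(array([730.29924714,  54.48615476,  62.30369325]), np.float64(4.125951469031271))
```

Run:
```python
from h import *
im=cv2.imread("pics/scene5.png")
x0,y0,S=190,50,6
c=cv2.resize(im[y0:y0+120,x0:x0+130],None,fx=S,fy=S,interpolation=2)
M=rot().as_matrix();o=ctrl.sense()["eef_pos"]
for b in (0,-19,-30,-38,-73):
    q=((proj("scene",[o+M@np.array([b,sg*25,0]) for sg in(-1,0,1)])+.5-[x0,y0])*S).astype(int)
    cv2.polylines(c,[q.reshape(-1,1,2)],False,(0,255,0),1);print(b,q.tolist())
cv2.imwrite("pics/c23.png",c[:600])
```

```text
0 [[620, 626], [627, 664], [635, 703]]
-19 [[579, 585], [586, 623], [593, 662]]
-30 [[555, 562], [561, 599], [568, 637]]
-38 [[538, 544], [544, 581], [549, 620]]
-73 [[460, 467], [464, 503], [468, 540]]
```

View pics/c23.png

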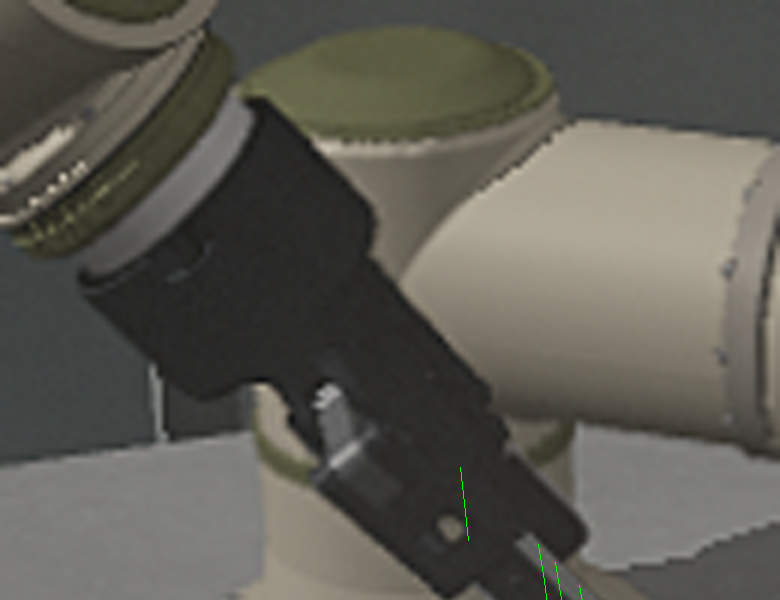

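Run:
```python
from h import *
im=cv2.imread("pics/scene5.png")
x0,y0,S=240,110,10
c=cv2.resize(im[y0:y0+60,x0:x0+70],None,fx=S,fy=S,interpolation=2)
M=rot().as_matrix();o=ctrl.sense()["eef_pos"]
for b in (0,-19,-30,-38):
    q=((proj("scene",[o+M@np.array([b,sg*25,0]) for sg in(-1,0,1)])+.5-[x0,y0])*S).astype(int)
    cv2.polylines(c,[q.reshape(-1,1,2)],False,(0,255,0),1)
cv2.imwrite("pics/c24.png",c[:600])
```

```text
(no output)
```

View pics/c24.png

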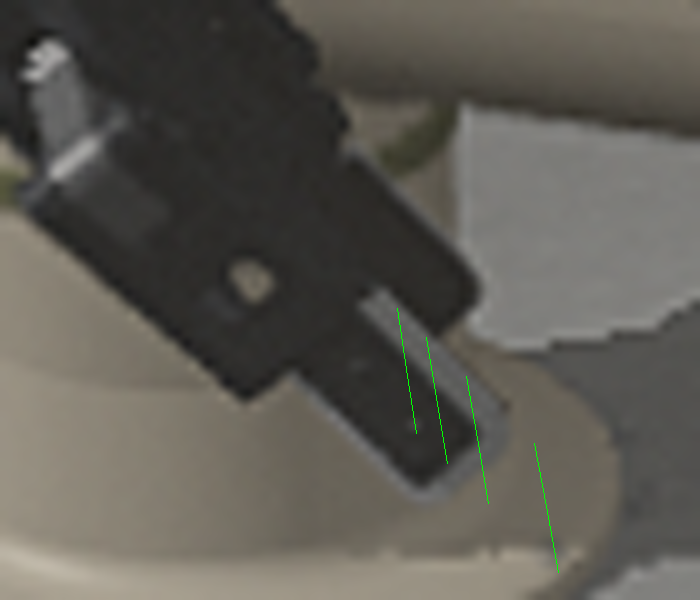

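```bash
python3 to.py 510.8 -9.5 163.4; python3 to.py 520.3 37.7 104.7
```

```text
[[0.125, 0.979, -0.158], [0.628, -0.202, -0.752], [-0.768, -0.005, -0.64]]
t 14.5 tcp [500.  -48.8 257. ] j [-0.68  0.31  1.55  0.61  1.64 -0.54] F [-1.7 -2.1 -3.5] w 0.598  shift shares [0.6532 0.0211 0.1908] dist 102.1
[[0.125, 0.979, -0.158], [0.628, -0.202, -0.752], [-0.768, -0.005, -0.64]]
t 14.5 tcp [500.  -48.8 257. ] j [-0.68  0.31  1.55  0.61  1.64 -0.54] F [-1.7 -2.1 -3.5] w 0.598  shift shares [1.1593 0.0216 0.1946] dist 176.4
```

Emit:
move_arm(targets=[[[0.6,0.13,0.004,0.038,0,0,0],[0.6,0.13,0.004,0.038,0,0,0],[0.6,0.13,0.004,0.038,0,0,0],[0.6,0.13,0.004,0.038,0,0,0],[0.6,0.13,0.004,0.038,0,0,0]]])

```text
time_s: 15.0
eef_pos: [511.0, -8.8, 164.4]
ee_rot: [0.273, 0.698, 0.572, -0.334]
force: [-0.8, -0.2, 0.4]
grip_width: 0.601
```

Emit:
move_arm(targets=[[[0.6,0,0,0,0,0,0]]])

```text
time_s: 15.1
eef_pos: [510.2, -8.0, 163.6]
ee_rot: [0.271, 0.697, 0.573, -0.334]
force: [-0.1, 0.6, 0.1]
grip_width: 0.599
```

```bash
python3 to.py 520.3 37.7 104.7
python3 - <<'E'
from h import *
h=np.array([515.8,15.3,132.5]);M=rot().as_matrix()
for n,(x0,y0,w,hh),S in(("scene",(260,160,110,100),5),("top",(220,200,110,100),5)):
    im=np.ascontiguousarray(ctrl.capture(n)[:,:,::-1]);cv2.imwrite(f"pics/{n}6.png",im)
    c=cv2.resize(im[y0:y0+hh,x0:x0+w],None,fx=S,fy=S,interpolation=2)
    q=((proj(n,[h,h+[-2.4,-12.8,0],h-60*M[:,0]])+.5-[x0,y0])*S).astype(int)
    cv2.line(c,q[0].tolist(),q[1].tolist(),(0,0,255),1);cv2.line(c,q[0].tolist(),q[2].tolist(),(0,255,0),1)
    cv2.imwrite(f"pics/c25{n}.png",c)
E
```

```text
[[0.119, 0.981, -0.156], [0.618, -0.196, -0.761], [-0.777, -0.005, -0.63]]
t 15.1 tcp [510.2  -8.  163.6] j [-0.59  0.39  1.69  0.63  1.41 -0.61] F [-0.1  0.6  0.1] w 0.599  shift shares [0.5013 0.0086 0.0052] dist 75.2
```

View pics/c25scene.png

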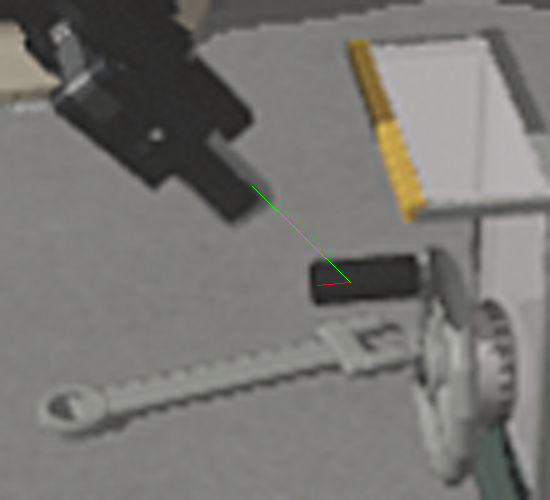

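View pics/c25top.png

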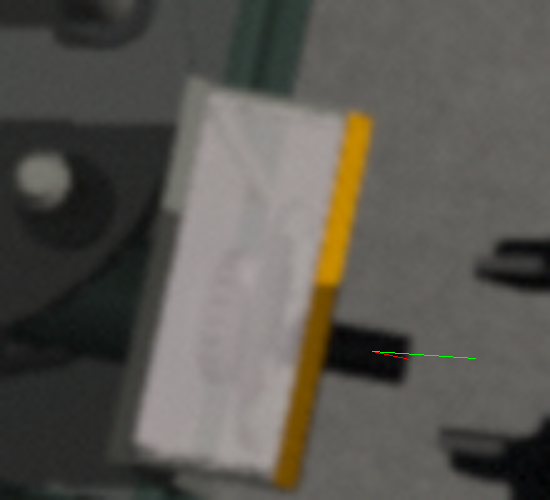

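Emit:
move_arm(targets=[[[0.6,0.15,0.003,0.002,0,0,0],[0.6,0.15,0.003,0.002,0,0,0],[0.6,0.12,0.003,0.002,0,0,0],[0.6,0.06,0,0,0,0,0],[0.6,0.02,0,0,0,0,0]]])

```text
time_s: 15.7
eef_pos: [522.1, 36.0, 107.3]
ee_rot: [0.273, 0.698, 0.572, -0.333]
force: [-0.1, -0.2, 0.3]
grip_width: 0.602
```

```bash
python3 to.py 520.3 37.7 104.7
python3 - <<'E'
from h import *
o=[]
for n,(x0,y0,w,hh),S in(("scene",(290,170,80,90),5),("top",(230,230,80,90),5)):
    im=np.ascontiguousarray(ctrl.capture(n)[:,:,::-1]);cv2.imwrite(f"pics/{n}7.png",im)
    o.append(cv2.resize(im[y0:y0+hh,x0:x0+w],None,fx=S,fy=S,interpolation=2))
cv2.imwrite("pics/c26.png",np.hstack(o))
E
```

```text
[[0.124, 0.98, -0.153], [0.617, -0.197, -0.762], [-0.777, 0.0, -0.629]]
t 15.7 tcp [522.1  36.  107.3] j [-0.5   0.47  1.75  0.68  1.25 -0.64] F [-0.1 -0.2  0.3] w 0.602  shift shares [ 0.0193 -0.014   0.0039] dist 3.6
```

View pics/c26.png

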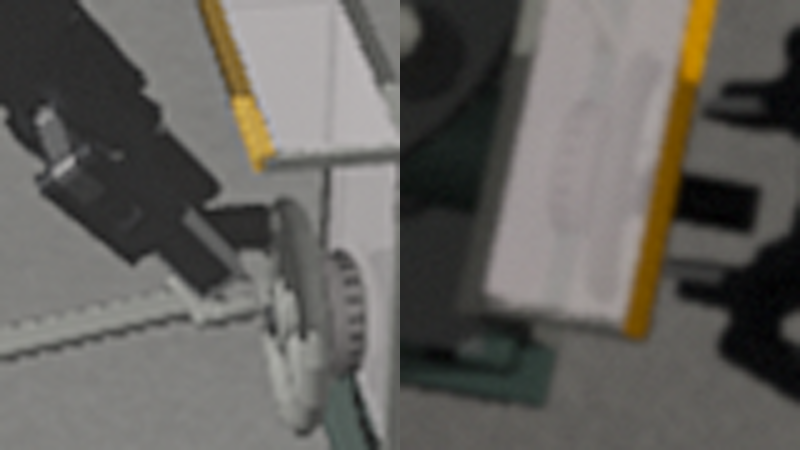

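Emit:
move_arm(targets=[[[0.1,0,0,0,0,0,0],[0.1,0,0,0,0,0,0],[0.1,0,0,0,0,0,0],[0.1,0,0,0,0,0,0],[0.1,0,0,0,0,0,0]]], force=40)

```text
time_s: 16.3
eef_pos: [521.9, 35.3, 107.6]
ee_rot: [0.273, 0.698, 0.572, -0.333]
force: [-3.9, -3.5, 3.9]
grip_width: 0.191
```

Emit:
move_arm(targets=[[[0.1,0,0,0,0,0,0],[0.1,0,0,0,0,0,0]]])

```text
time_s: 16.5
eef_pos: [521.9, 35.3, 107.6]
ee_rot: [0.273, 0.698, 0.572, -0.333]
force: [-4.2, -3.1, 3.9]
grip_width: 0.192
```

```bash
python3 to.py 520.3 37.7 104.7
python3 - <<'E'
from h import *
im=np.ascontiguousarray(ctrl.capture("scene")[:,:,::-1]);cv2.imwrite("pics/scene8.png",im)
cv2.imwrite("pics/c27.png",cv2.resize(im[170:260,280:380],None,fx=6,fy=6,interpolation=2))
E
```

```text
[[0.124, 0.98, -0.153], [0.616, -0.197, -0.762], [-0.778, 0.001, -0.629]]
t 16.5 tcp [521.9  35.3 107.6] j [-0.5   0.47  1.75  0.68  1.25 -0.64] F [-4.2 -3.1  3.9] w 0.192  shift shares [ 0.0234 -0.0135  0.0015] dist 4.1
```

View pics/c27.png

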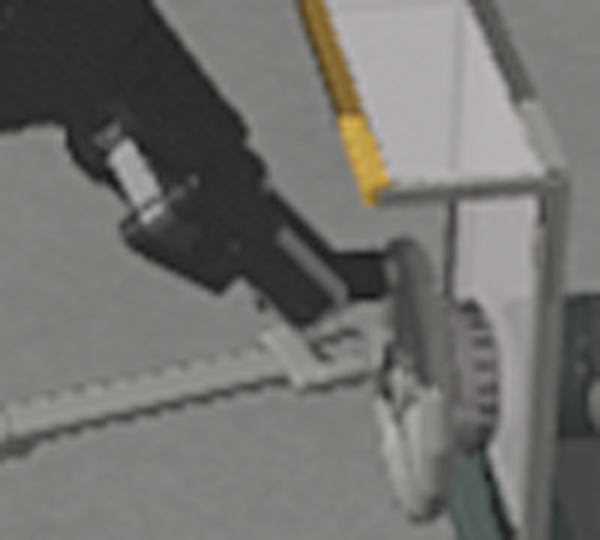

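Run:
```python
import numpy as np
t=np.radians(-8.6+12*np.arange(31));u=np.diff(40*np.sin(t))/150;w=np.diff(40*np.cos(t))/150
for i in range(30):
    if i%5==0:print()
    print([0.1,round(-.777*w[i],3),round(u[i],3),round(-.629*w[i],3),0,0,0],end=", ")
```

```text
[0.1, np.float64(-0.002), np.float64(0.056), np.float64(-0.002), 0, 0, 0], [0.1, np.float64(0.007), np.float64(0.055), np.float64(0.006), 0, 0, 0], [0.1, np.float64(0.016), np.float64(0.052), np.float64(0.013), 0, 0, 0], [0.1, np.float64(0.024), np.float64(0.047), np.float64(0.019), 0, 0, 0], [0.1, np.float64(0.031), np.float64(0.039), np.float64(0.025), 0, 0, 0], 
[0.1, np.float64(0.036), np.float64(0.03), np.float64(0.03), 0, 0, 0], [0.1, np.float64(0.041), np.float64(0.02), np.float64(0.033), 0, 0, 0], [0.1, np.float64(0.043), np.float64(0.008), np.float64(0.035), 0, 0, 0], [0.1, np.float64(0.043), np.float64(-0.003), np.float64(0.035), 0, 0, 0], [0.1, np.float64(0.042), np.float64(-0.015), np.float64(0.034), 0, 0, 0], 
[0.1, np.float64(0.038), np.float64(-0.026), np.float64(0.031), 0, 0, 0], [0.1, np.float64(0.033), np.float64(-0.035), np.float64(0.027), 0, 0, 0], [0.1, np.float64(0.027), np.float64(-0.044), np.float64(0.022), 0, 0, 0], [0.1, np.float64(0.019), np.float64(-0.05), np.float64(0.016), 0, 0, 0], [0.1, np.float64(0.011), np.float64(-0.054), np.float64(0.009), 0, 0, 0]
[... 431 characters left out ...]
loat64(-0.03), 0, 0, 0], [0.1, np.float64(-0.041), np.float64(-0.02), np.float64(-0.033), 0, 0, 0], [0.1, np.float64(-0.043), np.float64(-0.008), np.float64(-0.035), 0, 0, 0], [0.1, np.float64(-0.043), np.float64(0.003), np.float64(-0.035), 0, 0, 0], [0.1, np.float64(-0.042), np.float64(0.015), np.float64(-0.034), 0, 0, 0], 
[0.1, np.float64(-0.038), np.float64(0.026), np.float64(-0.031), 0, 0, 0], [0.1, np.float64(-0.033), np.float64(0.035), np.float64(-0.027), 0, 0, 0], [0.1, np.float64(-0.027), np.float64(0.044), np.float64(-0.022), 0, 0, 0], [0.1, np.float64(-0.019), np.float64(0.05), np.float64(-0.016), 0, 0, 0], [0.1, np.float64(-0.011), np.float64(0.054), np.float64(-0.009), 0, 0, 0],
```

Emit:
move_arm(targets=[[[0.1,-0.002,0.056,-0.002,0,0,0],[0.1,0.007,0.055,0.006,0,0,0],[0.1,0.016,0.052,0.013,0,0,0],[0.1,0.024,0.047,0.019,0,0,0],[0.1,0.031,0.039,0.025,0,0,0]]])

```text
time_s: 17.05
eef_pos: [558.1, 28.8, 91.6]
ee_rot: [0.272, 0.698, 0.573, -0.334]
force: [-7.7, -0.7, -2.5]
grip_width: 0.192
```

```bash
python3 to.py 521.9 35.3 107.6
python3 - <<'E'
from h import *
im=np.ascontiguousarray(ctrl.capture("scene")[:,:,::-1]);cv2.imwrite("pics/scene9.png",im)
cv2.imwrite("pics/c28.png",cv2.resize(im[160:260,280:400],None,fx=6,fy=6,interpolation=2))
E
```

```text
[[0.121, 0.981, -0.154], [0.618, -0.196, -0.762], [-0.777, -0.002, -0.629]]
t 17.05 tcp [558.1  28.8  91.6] j [-0.48  0.56  1.64  0.69  1.25 -0.61] F [-7.7 -0.7 -2.5] w 0.192  shift shares [-0.0856 -0.2457 -0.0629] dist 40.1
```

View pics/c28.png

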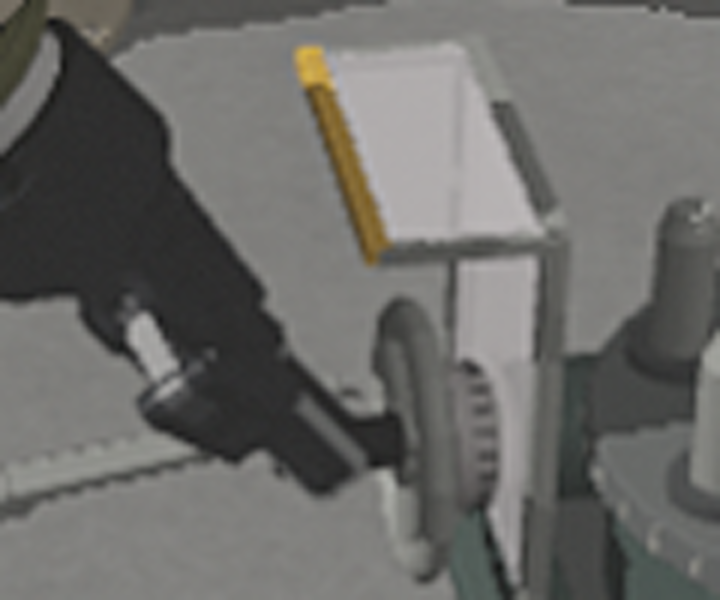

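The wheel follows and the forces stay low. Continuing the turn.

Emit:
move_arm(targets=[[[0.1,0.036,0.03,0.03,0,0,0],[0.1,0.041,0.02,0.033,0,0,0],[0.1,0.043,0.008,0.035,0,0,0],[0.1,0.043,-0.003,0.035,0,0,0],[0.1,0.042,-0.015,0.034,0,0,0]]])

```text
time_s: 17.6
eef_pos: [562.9, 28.1, 52.5]
ee_rot: [0.272, 0.697, 0.574, -0.333]
force: [-16.2, -3.0, 9.9]
grip_width: 0.191
```

Emit:
move_arm(targets=[[[0.1,0.038,-0.026,0.031,0,0,0],[0.1,0.033,-0.035,0.027,0,0,0],[0.1,0.027,-0.044,0.022,0,0,0],[0.1,0.019,-0.05,0.016,0,0,0],[0.1,0.011,-0.054,0.009,0,0,0]]])

```text
time_s: 18.1
eef_pos: [535.1, 32.9, 28.9]
ee_rot: [0.274, 0.699, 0.571, -0.332]
force: [2.4, -1.4, 5.9]
grip_width: 0.195
```

```bash
python3 to.py 521.9 35.3 107.6
python3 - <<'E'
from h import *
im=np.ascontiguousarray(ctrl.capture("scene")[:,:,::-1]);cv2.imwrite("pics/scene10.png",im)
cv2.imwrite("pics/c29.png",cv2.resize(im[160:270,270:400],None,fx=5,fy=5,interpolation=2))
E
```

```text
[[0.128, 0.98, -0.153], [0.617, -0.199, -0.762], [-0.777, 0.004, -0.63]]
t 18.1 tcp [535.1  32.9  28.9] j [-0.5   0.62  1.75  0.73  1.12 -0.74] F [ 2.4 -1.4  5.9] w 0.195  shift shares [-0.4092 -0.0879 -0.3293] dist 79.9
```

View pics/c29.png

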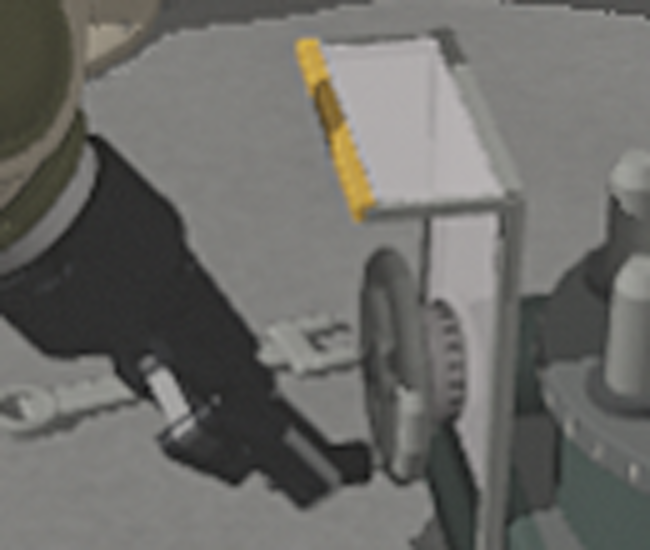

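Emit:
move_arm(targets=[[[0.1,0.002,-0.056,0.002,0,0,0],[0.1,-0.007,-0.056,-0.006,0,0,0],[0.1,-0.016,-0.054,-0.013,0,0,0],[0.1,-0.024,-0.049,-0.019,0,0,0],[0.1,-0.031,-0.041,-0.025,0,0,0]]])

```text
time_s: 18.65
eef_pos: [495.7, 40.0, 42.5]
ee_rot: [0.273, 0.698, 0.571, -0.334]
force: [3.1, -6.5, -1.4]
grip_width: 0.193
```

Emit:
move_arm(targets=[[[0.1,-0.036,-0.03,-0.03,0,0,0],[0.1,-0.041,-0.02,-0.033,0,0,0],[0.1,-0.043,-0.008,-0.035,0,0,0],[0.1,-0.043,0.003,-0.035,0,0,0],[0.1,-0.042,0.015,-0.034,0,0,0]]])

```text
time_s: 19.15
eef_pos: [489.2, 41.2, 81.9]
ee_rot: [0.273, 0.698, 0.572, -0.334]
force: [-1.8, -8.5, -4.8]
grip_width: 0.193
```

```bash
python3 to.py 521.9 35.3 107.6
```

```text
[[0.123, 0.98, -0.154], [0.615, -0.197, -0.764], [-0.779, -0.001, -0.627]]
t 19.15 tcp [489.2  41.2  81.9] j [-0.53  0.45  1.86  0.7   1.18 -0.72] F [-1.8 -8.5 -4.8] w 0.193  shift shares [-0.1305  0.2212 -0.1109] dist 42.0
```

Emit:
move_arm(targets=[[[0.1,-0.038,0.028,-0.031,0,0,0],[0.1,-0.033,0.037,-0.027,0,0,0],[0.1,-0.027,0.046,-0.022,0,0,0],[0.1,-0.019,0.05,-0.016,0,0,0],[0.1,-0.011,0.055,-0.009,0,0,0]]])

```text
time_s: 19.65
eef_pos: [521.1, 35.5, 107.6]
ee_rot: [0.273, 0.698, 0.572, -0.334]
force: [-4.5, -4.3, 1.3]
grip_width: 0.192
```

```bash
python3 to.py 521.9 35.3 107.6
python3 - <<'E'
from h import *
im=np.ascontiguousarray(ctrl.capture("scene")[:,:,::-1]);cv2.imwrite("pics/scene11.png",im)
cv2.imwrite("pics/c30.png",cv2.resize(im[160:260,300:500],None,fx=4,fy=4,interpolation=2))
E
```

```text
[[0.123, 0.981, -0.153], [0.617, -0.196, -0.762], [-0.778, -0.001, -0.629]]
t 19.65 tcp [521.1  35.5 107.6] j [-0.5   0.47  1.75  0.68  1.25 -0.64] F [-4.5 -4.3  1.3] w 0.192  shift shares [-0.0002  0.0053 -0.0001] dist 0.8
```

View pics/c30.png

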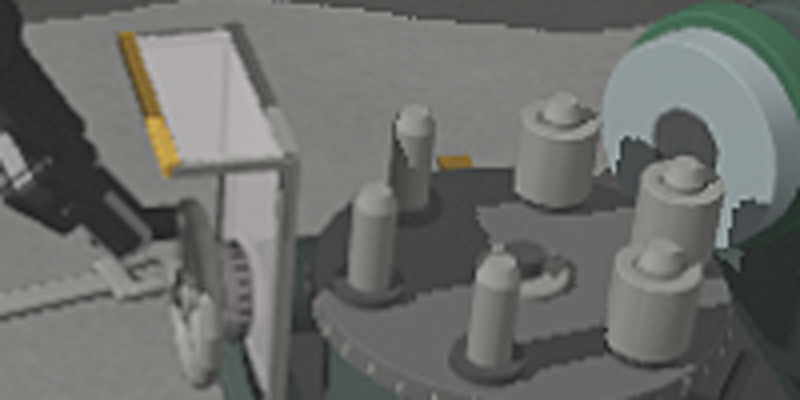

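One turn done: the table has moved 30° and the sleeve stands halfway to the stone. Second turn, same rows.

Emit:
move_arm(targets=[[[0.1,-0.002,0.056,-0.002,0,0,0],[0.1,0.007,0.055,0.006,0,0,0],[0.1,0.016,0.052,0.013,0,0,0],[0.1,0.024,0.046,0.019,0,0,0],[0.1,0.031,0.037,0.025,0,0,0]]])

```text
time_s: 20.2
eef_pos: [557.8, 28.9, 91.9]
ee_rot: [0.272, 0.698, 0.572, -0.333]
force: [-6.5, -2.7, 0.8]
grip_width: 0.193
```

Emit:
move_arm(targets=[[[0.1,0.036,0.028,0.03,0,0,0],[0.1,0.041,0.019,0.033,0,0,0],[0.1,0.043,0.008,0.035,0,0,0],[0.1,0.043,-0.003,0.035,0,0,0],[0.1,0.042,-0.015,0.034,0,0,0]]])

```text
time_s: 20.7
eef_pos: [562.7, 28.1, 52.2]
ee_rot: [0.272, 0.698, 0.573, -0.333]
force: [-11.0, -2.7, 7.9]
grip_width: 0.195
```

Emit:
move_arm(targets=[[[0.1,0.038,-0.026,0.031,0,0,0],[0.1,0.033,-0.035,0.027,0,0,0],[0.1,0.027,-0.044,0.022,0,0,0],[0.1,0.019,-0.05,0.016,0,0,0],[0.1,0.011,-0.054,0.009,0,0,0]]])

```text
time_s: 21.2
eef_pos: [534.0, 33.1, 28.5]
ee_rot: [0.273, 0.699, 0.571, -0.332]
force: [2.7, -2.8, 7.7]
grip_width: 0.195
```

```bash
python3 to.py 521.9 35.3 107.6
```

```text
[[0.128, 0.98, -0.153], [0.617, -0.199, -0.762], [-0.777, 0.003, -0.63]]
t 21.2 tcp [534.   33.1  28.5] j [-0.5   0.62  1.75  0.73  1.12 -0.75] F [ 2.7 -2.8  7.7] w 0.195  shift shares [-0.4111 -0.08   -0.3308] dist 80.0
```

Emit:
move_arm(targets=[[[0.1,0.002,-0.056,0.002,0,0,0],[0.1,-0.007,-0.055,-0.006,0,0,0],[0.1,-0.016,-0.053,-0.013,0,0,0],[0.1,-0.024,-0.048,-0.019,0,0,0],[0.1,-0.031,-0.04,-0.025,0,0,0]]])

```text
time_s: 21.7
eef_pos: [495.8, 40.0, 42.3]
ee_rot: [0.274, 0.699, 0.571, -0.334]
force: [4.4, -7.0, -0.8]
grip_width: 0.196
```

Emit:
move_arm(targets=[[[0.1,-0.036,-0.03,-0.03,0,0,0],[0.1,-0.041,-0.019,-0.033,0,0,0],[0.1,-0.043,-0.008,-0.035,0,0,0],[0.1,-0.043,0.003,-0.035,0,0,0],[0.1,-0.042,0.015,-0.034,0,0,0]]])

```text
time_s: 22.2
eef_pos: [489.1, 41.2, 81.5]
ee_rot: [0.273, 0.698, 0.572, -0.334]
force: [-2.7, -8.8, -3.9]
grip_width: 0.191
```

```bash
python3 to.py 521.9 35.3 107.6
```

```text
[[0.123, 0.98, -0.154], [0.615, -0.197, -0.764], [-0.779, -0.001, -0.627]]
t 22.2 tcp [489.1  41.2  81.5] j [-0.53  0.45  1.86  0.7   1.18 -0.72] F [-2.7 -8.8 -3.9] w 0.191  shift shares [-0.1327  0.2221 -0.1125] dist 42.3
```

Emit:
move_arm(targets=[[[0.1,-0.038,0.028,-0.031,0,0,0],[0.1,-0.033,0.038,-0.027,0,0,0],[0.1,-0.027,0.046,-0.022,0,0,0],[0.1,-0.019,0.052,-0.016,0,0,0],[0.1,-0.012,0.057,-0.01,0,0,0]]])

```text
time_s: 22.7
eef_pos: [521.9, 35.3, 107.7]
ee_rot: [0.273, 0.698, 0.572, -0.334]
force: [-4.7, -5.1, 1.2]
grip_width: 0.19
```

Emit:
move_arm(targets=[[[0.1,0,0,0,0,0,0],[0.1,0,0,0,0,0,0]]])

```text
time_s: 22.9
eef_pos: [523.2, 35.1, 107.7]
ee_rot: [0.274, 0.699, 0.571, -0.333]
force: [1.4, -5.9, 5.2]
grip_width: 0.2
```

```bash
python3 to.py 521.9 35.3 107.6
```

```text
[[0.127, 0.98, -0.153], [0.616, -0.199, -0.762], [-0.778, 0.002, -0.629]]
t 22.9 tcp [523.2  35.1 107.7] j [-0.5   0.47  1.74  0.69  1.25 -0.64] F [ 1.4 -5.9  5.2] w 0.2  shift shares [ 0.0001 -0.0089  0.0005] dist 1.3
```

Emit:
move_arm(targets=[[[0.6,0,0,0,0,0,0],[0.6,0,0,0,0,0,0],[0.6,0,0,0,0,0,0],[0.6,0,0,0,0,0,0]]])

```text
time_s: 23.3
eef_pos: [522.3, 36.0, 107.2]
ee_rot: [0.272, 0.698, 0.572, -0.333]
force: [0.4, 0.3, 0.0]
grip_width: 0.6
```

Emit:
move_arm(targets=[[[0.6,-0.1,0,0,0,0,0],[0.6,-0.2,0,0,0,0,0],[0.6,-0.2,0,0,0,0,0],[0.6,-0.1,0,0,0,0,0],[0.6,0,0,0,0,0,0]]])

```text
time_s: 23.8
eef_pos: [511.9, -20.9, 178.4]
ee_rot: [0.274, 0.699, 0.571, -0.333]
force: [0.1, 0.8, 0.5]
grip_width: 0.599
```

```bash
python3 to.py 521.9 35.3 107.6
python3 - <<'E'
from h import *
x=[]
for n,(x0,y0,w,hh) in(("scene",(310,190,60,75)),("top",(235,210,80,75))):
    im=np.ascontiguousarray(ctrl.capture(n)[:,:,::-1]);cv2.imwrite(f"pics/{n}12.png",im)
    r=[cv2.resize(i[y0:y0+hh,x0:x0+w],None,fx=4,fy=4,interpolation=2) for i in(cv2.imread(f"pics/{n}0.png"),im)]
    x.append(np.vstack(r))
    # handle dark blob centroid/shift by ECC on handle+wheel region
    A,B=[cv2.cvtColor(i,cv2.COLOR_BGR2GRAY).astype(np.float32) for i in(cv2.imread(f"pics/{n}0.png"),im)]
    bx={"scene":(316,206,30,18),"top":(278,258,28,22)}[n]
    a=A[bx[1]:bx[1]+bx[3],bx[0]:bx[0]+bx[2]]
    for m,g in(("dark0",A),("dark1",B)):
        p=g[bx[1]:bx[1]+bx[3],bx[0]:bx[0]+bx[2]];k=np.clip(60-p,0,None) if n=="scene" else np.clip(35-p,0,None)
        yy,xx=np.mgrid[:p.shape[0],:p.shape[1]];print(n,m,(k*xx).sum()/k.sum()+bx[0],(k*yy).sum()/k.sum()+bx[1],k.sum())
cv2.imwrite("pics/c31.png",np.hstack(x)[:600])
E
```

```text
[[0.127, 0.98, -0.153], [0.616, -0.199, -0.763], [-0.778, 0.003, -0.629]]
t 23.8 tcp [511.9 -20.9 178.4] j [-0.61  0.38  1.66  0.62  1.44 -0.6 ] F [0.1 0.8 0.5] w 0.599  shift shares [ 0.6059 -0.0101  0.0007] dist 90.9
scene dark0 332.3052011776251 215.76005888125613 2038.0
scene dark1 332.95626535626536 216.7862407862408 2035.0
top dark0 293.06597479614527 270.3335804299481 2698.0
top dark1 293.1720912832024 267.7500935278713 2673.0
```

View pics/c31.png

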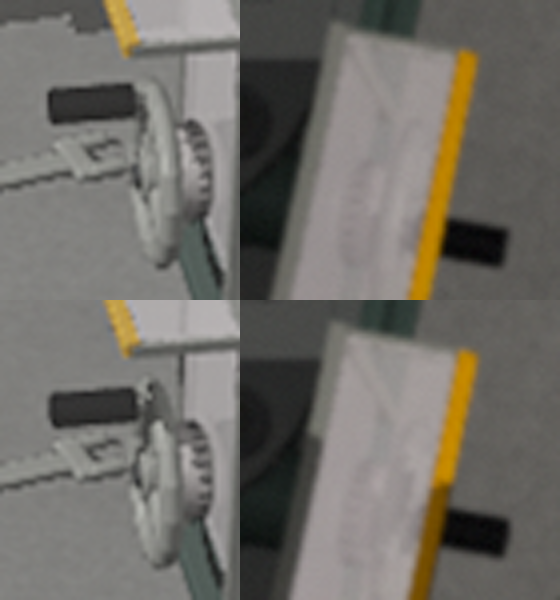

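Compared with the start picture, the handle in the top view has gone 2.6 px too far, about 4 mm or 6°, because closing the fingers dragged it at first. I'll regrip and bring it back those 4 mm.

Emit:
move_arm(targets=[[[0.6,0.2,-0.01,0,0,0,0],[0.6,0.2,-0.008,0,0,0,0],[0.6,0.15,0,0,0,0,0],[0.6,0.05,0,0,0,0,0],[0.6,0,0,0,0,0,0]]])

```text
time_s: 24.4
eef_pos: [519.3, 37.3, 106.5]
ee_rot: [0.272, 0.698, 0.573, -0.333]
force: [-0.2, -0.6, 0.8]
grip_width: 0.599
```

Emit:
move_arm(targets=[[[0.1,0,0,0,0,0,0],[0.1,0,0,0,0,0,0],[0.1,0,0,0,0,0,0],[0.1,0,0,0,0,0,0],[0.1,0,0,0,0,0,0]]])

```text
time_s: 24.9
eef_pos: [520.5, 35.3, 108.0]
ee_rot: [0.274, 0.699, 0.571, -0.333]
force: [0.1, -5.6, 4.0]
grip_width: 0.195
```

Emit:
move_arm(targets=[[[0.1,0,0,0,0,0,0],[0.1,0,0,0,0,0,0]]])

```text
time_s: 25.1
eef_pos: [520.5, 35.3, 108.0]
ee_rot: [0.274, 0.699, 0.571, -0.333]
force: [0.2, -5.1, 5.4]
grip_width: 0.193
```

```bash
python3 to.py 521.9 35.3 107.6
python3 - <<'E'
from h import *
p=ctrl.sense()["eef_pos"];print("xg",.981*p[0]-.197*p[1])
E
```

```text
[[0.126, 0.98, -0.153], [0.616, -0.198, -0.763], [-0.778, 0.002, -0.629]]
t 25.1 tcp [520.5  35.3 108. ] j [-0.51  0.46  1.75  0.68  1.25 -0.64] F [ 0.2 -5.1  5.4] w 0.193  shift shares [0.0031 0.009  0.0005] dist 1.4
xg 503.6805990826784
```

Emit:
move_arm(targets=[[[0.1,0,-0.008,0,0,0,0],[0.1,0,-0.008,0,0,0,0],[0.1,0,0,0,0,0,0]]])

```text
time_s: 25.4
eef_pos: [518.1, 35.8, 107.7]
ee_rot: [0.274, 0.699, 0.571, -0.333]
force: [-0.3, -6.5, 2.4]
grip_width: 0.193
```

Run:
```python
from h import *
s=ctrl.sense();p=s["eef_pos"];print("xg",.981*p[0]-.197*p[1],s["force"])
```

```text
xg 501.20878780517796 [-0.25914078 -6.51759911  2.38416605]
```

Emit:
move_arm(targets=[[[0.1,0,0.006,0,0,0,0],[0.1,0,0,0,0,0,0]]])

```text
time_s: 25.6
eef_pos: [518.2, 35.8, 107.6]
ee_rot: [0.273, 0.698, 0.572, -0.333]
force: [-3.4, -7.0, 4.5]
grip_width: 0.19
```

Emit:
move_arm(targets=[[[0.6,0,0,0,0,0,0],[0.6,0,0,0,0,0,0],[0.6,0,0,0,0,0,0],[0.6,0,0,0,0,0,0]]])

```text
time_s: 26.0
eef_pos: [518.4, 36.7, 107.3]
ee_rot: [0.273, 0.698, 0.572, -0.333]
force: [-0.3, 0.1, -0.5]
grip_width: 0.599
```

Emit:
move_arm(targets=[[[0.6,-0.1,0,0,0,0,0],[0.6,-0.2,0,0,0,0,0],[0.6,-0.3,0,0,0,0,0],[0.6,-0.3,0,0,0,0,0],[0.6,0,0,0,0,0,0]]])

```text
time_s: 26.5
eef_pos: [502.9, -49.9, 215.8]
ee_rot: [0.276, 0.7, 0.569, -0.333]
force: [-0.9, -0.0, -0.3]
grip_width: 0.601
```

```bash
cat > cmp.py <<'E'
from h import *
for n in("scene","top"):
    im=np.ascontiguousarray(ctrl.capture(n)[:,:,::-1]);cv2.imwrite(f"pics/{n}13.png",im)
    A,B=[cv2.cvtColor(i,cv2.COLOR_BGR2GRAY).astype(np.float32) for i in(cv2.imread(f"pics/{n}0.png"),im)]
    bx={"scene":(316,206,30,18),"top":(278,258,28,22)}[n]
    for m,g in(("dark0",A),("dark1",B)):
        p=g[bx[1]:bx[1]+bx[3],bx[0]:bx[0]+bx[2]];k=np.clip(60-p,0,None) if n=="scene" else np.clip(35-p,0,None)
        yy,xx=np.mgrid[:p.shape[0],:p.shape[1]];print(n,m,(k*xx).sum()/k.sum()+bx[0],(k*yy).sum()/k.sum()+bx[1],k.sum())
E
python3 cmp.py
```

```text
scene dark0 332.3052011776251 215.76005888125613 2038.0
scene dark1 332.4039357845676 215.61367167270845 1931.0
top dark0 293.06597479614527 270.3335804299481 2698.0
top dark1 292.54744240531045 270.5572042171027 2561.0
```

View pics/scene13.png

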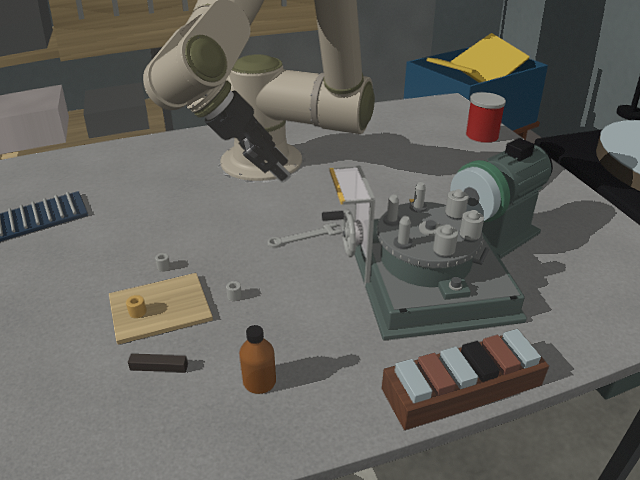

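View pics/top13.png

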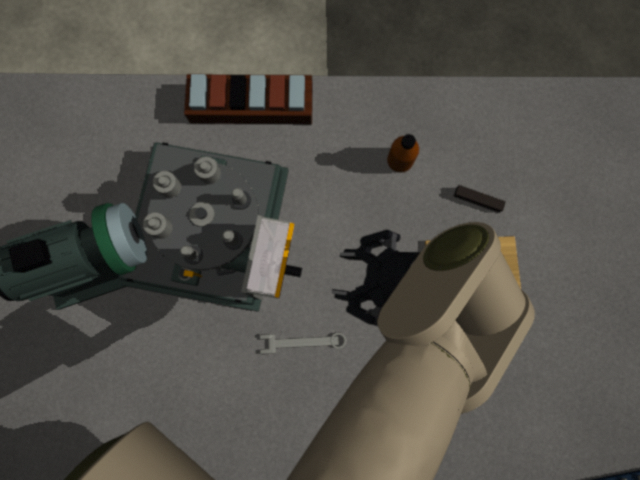

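Run:
```python
from h import *
r=[cv2.resize(cv2.imread(f"pics/scene{i}.png")[160:260,380:510],None,fx=3,fy=3,interpolation=2) for i in(0,13)]
cv2.imwrite("pics/c32.png",np.hstack(r))
```

```text
(no output)
```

View pics/c32.png

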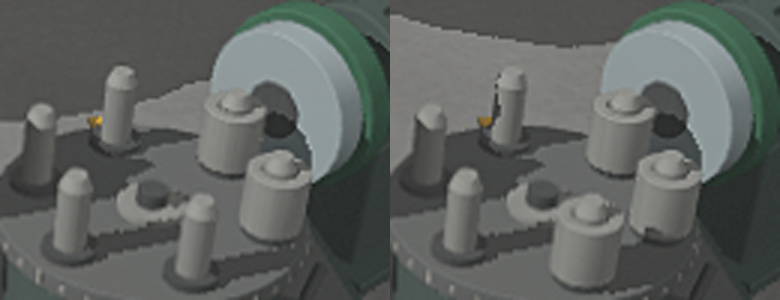

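The table has moved on exactly one station. The loaded sleeve stands in front of the stone, seated like the others, and the arm is clear. Handing in.

```bash
python3 -c "
from rig import ctrl
print(ctrl.finish_job())"
```

```text
the job is handed in; nothing more can be done
None
```

I loaded the 40 mm sleeve onto the arbor at the pointer and gave the handwheel two full clockwise turns. I handed the job in at about 26.6 s of the 72 s allowed.

**Sleeve:** I lowered it in small steps until it met the collar at about 5 N, where it should be home, and then let go. In the last pictures it stands in front of the grinding wheel, seated like the two sleeves already on the table.

**Handwheel:** The table has moved on one station (60°). The handle is within about 0.25 px across the wheel of its starting picture, roughly 0.5°. Along its length the top view differs by 0.5 px, which I did not follow up.

**Bystanders:** The bush, dressing stick, oil bottle and spanner look unmoved in the last pictures. I checked these by eye only, and nothing was touching them.

Three checks disagreed along the way:
- **Fingertip position:** The fingertips stood about 17–20 mm short of the reported tool point. My first grip caught only the sleeve's rim, so I opened and gripped lower.
- **Handle overshoot:** After the two turns the handle was about 4 mm (6°) too far clockwise, partly because closing the fingers had shifted it. I regripped it and brought it back.
- **Sideways force:** It peaked at about 16 N while cranking, because my estimate of the wheel's centre was about 1–2 mm off.

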